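# Load the filter carriers into the locking dock

### The arm

A 6-joint arm with a two-finger parallel gripper is mounted at the origin on a cart in front of the work surface, level with it; the furniture and walls round the work are solid. World frame = base frame: x ahead of the robot, y to its left, z up, the work surface at z = 0. Lengths are in m, angles in rad, forces in N, time in s.
With the tool pointing down it reaches from about 0.3 to 0.775 m from the base axis. Payload 14.6 kg.
Tool frame: the origin (TCP) lies at the very end of the fingers, on their centre line; the grasp point (between the pads) lies 19 mm behind it (ctrl.grasp_offset is the distance from the TCP to the grasp point, in m); z points along the fingers, y is the line along which they close (so a half turn about z gives the same grasp; the last joint's range is limited). The gripper opens to 94 mm and grips with 3 to 60 N. Pads are 16 mm wide; open, the fingers measure 119 mm over their backs; the gripper's body (75 mm by 177 mm) begins 78 mm behind the grasp point.
Start: joints at [-1.33, 0.3, 1.521, -0, 1.321, -0.067], TCP at [0.167, -0.524, 0.205] pointing down, gripper open.
Joint ranges: [-3.03, 3.03], [-0.79, 2.21], [0.23, 2.52], [-1.04, 4.18], [0, 3.07], [-2.55, 2.55]. Speed limits (rad/s): [2.22, 2.22, 2.57, 3.14, 3.14, 3.14].

### API

Orientations are given as [roll, pitch, yaw] about the fixed x, y, z axes, in that order (R = Rz(yaw) Ry(pitch) Rx(roll)).
In Python, from station import ctrl gives the robot as it stands.
- The arm moves only by the tool step_arm, never from a script. Its argument "plan" is a list that holds one entry, the list of rows, each a list of 6 numbers: the shift along the tool's x, y, z in units of 30 mm (1.0 is 30 mm), then the turn, a rotation vector about the tool's x, y, z in units of 6 degrees (1.0 is 6 degrees). In form: [[[dx, dy, dz, wx, wy, wz], ...]]. A call has 1 to 8 rows; each row is the pose to reach, as a shift and turn from the pose commanded when the call began, along the tool's axes at that moment; what a row does not reach only later rows make up. A row lasts 1/12 s, in which the tool goes at most 41.7 mm and 7.16 degrees, less where a joint would pass 70% of its speed; a pose out of reach is approached as far as the arm can. A call with a gripper value outside its range is refused whole. "grip" is the opening, from 0 (shut) to 1 (fully open), set as the call begins (left out, the last holds). The fingers move at their own pace and stop on an object; "squeeze" is the grip in N (left out, the last holds). Time passes only in rows, so rows that repeat a pose let the fingers close. It gives the time, the measured TCP pose, the force, the opening and the grip force at its end, in the units of the state.
- ctrl.get_obs(): the state, without advancing time (a new reading comes with each control period).
- ctrl.camera(name): name is "scene" or "side" or "wrist"; returns the picture (384x512x3 uint8, red, green, blue); there is no depth.
- ctrl.camera_model(name): a dict with "intrinsics" (3x3 intrinsics, pixels), "R" (3x3) and "t" (3): a world point X has camera coordinates R X + t; the wrist camera has in their place "tool_from_camera" (4x4, takes a point from camera to tool coordinates, whose origin is the TCP and whose axes are the flange's). Camera axes: x right, y down, z forward; pixel columns grow to the right and rows downward; lengths in m; the calibration is good to about 2 mm. A picture is of the moment at which its call begins: read the wrist's pose just before it. camera_model takes no time and is no camera call.
- ctrl.hand_in(): hands the job in; it is judged then, once.
Trained networks look in the newest picture that a camera, given by its name, has taken for a name from the list of things; names that differ only in an ending like _2 or _b are one class to them, and where a whole thing is asked for, a point or a joint stands for the part that bears it (a point fixed in the world has none). Each returns a list of dicts, best first, with "confidence" (0 to 1); they miss things now and then, are a little off and sometimes report something else, mostly with a low value. They report only what shows in the picture. A call takes as long as a camera call. They do not tell look-alikes from the thing itself.
- ctrl.masks_of(query, camera): "pixels" (384x512 bool, what is visible of it) and "at" ([column, row] in pixels, amid what is visible of it).
- ctrl.place_of(query, camera): "at" ([column, row] in pixels: a listed point, or the origin of a listed thing).
The state is a dict: "time_s": time; "qpos": joint angles; "joint_vel": joint speeds; "tau": joint torques, N m; "ee_pos": TCP position; "eef_rot": TCP orientation; "force": force on the tool from outside, world axes, zero at the start; "moment": the same for the moment, N m; "grip_width": finger opening in m; "grip_force": force on a finger pad.
Only numpy, scipy, OpenCV 4.12 (cv2) and the standard library are available. Lean on these libraries where they do the work, as an engineer would, in place of code of your own. Each camera call takes 0.05 s, during which the arm holds its last target. There are 200 camera calls.

### The job

Put every filter carrier lying on the bench away in the dock, one to a bay: pull the bay's lock cap up, slide the carrier in flat against the back stop, and press the cap down fully home so that its pin drops through the carrier's hole. At the end all four caps must be pressed fully on, that of an empty bay too.

Things in the scene. Friction and masses are not known exactly. Their poses are not given: they have to be found in the camera images.
- dock: fixed grey dock, four bays side by side along y, 78 mm apart. Origin: underside centre; x points into the bays, which open at -x. Top plate x -43..43 mm, 327 mm wide, top at 26 mm. Bays lie on the bench itself, 63 mm wide, 16 mm high, back stop at x = 37 mm. Ribs between bays are 15 mm wide with round noses (radius 7.5 mm, to x = -50.5 mm) that lead a carrier in
- bay_1 (a point): point on the bench straight under the lock cap of bay 1 (leftmost, at +y), at dock x = 8 mm. The hole of a carrier pushed right in lies here
- cap_1 (a joint): lock cap of bay 1, a captive slide (m): 0 = pressed fully on, 0.022 = fully up, moves at about 5 N; stays where left. Its 9 mm locking pin reaches down into the bay (tip 1 mm over the bench when on) and bars it unless a carrier's hole lies under it; above 0.014 the bay is clear for a carrier
- cap_1_top (a point): centre of the top face of cap 1, a black upright round cap 32 mm in diameter and 30 mm high; 58.5 mm over the bench when fully on. It moves with the cap
- bay_2 (a point): point on the bench straight under the lock cap of bay 2 (second from the left), at dock x = 8 mm. The hole of a carrier pushed right in lies here
- cap_2 (a joint): lock cap of bay 2, a captive slide (m): 0 = pressed fully on, 0.022 = fully up, moves at about 5 N; stays where left. Its 9 mm locking pin reaches down into the bay (tip 1 mm over the bench when on) and bars it unless a carrier's hole lies under it; above 0.014 the bay is clear for a carrier
- cap_2_top (a point): centre of the top face of cap 2, a black upright round cap 32 mm in diameter and 30 mm high; 58.5 mm over the bench when fully on. It moves with the cap
- bay_3 (a point): point on the bench straight under the lock cap of bay 3 (second from the right), at dock x = 8 mm. The hole of a carrier pushed right in lies here
- cap_3 (a joint): lock cap of bay 3, a captive slide (m): 0 = pressed fully on, 0.022 = fully up, moves at about 5 N; stays where left. Its 9 mm locking pin reaches down into the bay (tip 1 mm over the bench when on) and bars it unless a carrier's hole lies under it; above 0.014 the bay is clear for a carrier
- cap_3_top (a point): centre of the top face of cap 3, a black upright round cap 32 mm in diameter and 30 mm high; 58.5 mm over the bench when fully on. It moves with the cap
- bay_4 (a point): point on the bench straight under the lock cap of bay 4 (rightmost, at -y), at dock x = 8 mm. The hole of a carrier pushed right in lies here
- cap_4 (a joint): lock cap of bay 4, a captive slide (m): 0 = pressed fully on, 0.022 = fully up, moves at about 5 N; stays where left. Its 9 mm locking pin reaches down into the bay (tip 1 mm over the bench when on) and bars it unless a carrier's hole lies under it; above 0.014 the bay is clear for a carrier
- cap_4_top (a point): centre of the top face of cap 4, a black upright round cap 32 mm in diameter and 30 mm high; 58.5 mm over the bench when fully on. It moves with the cap
- carrier_1: loose flat aluminium filter carrier (all alike, 0.1 to 0.2 kg), 120 long (x) x 60 wide (y) x 10 mm, round window in the middle. Origin: underside centre; the +x end goes into the bay first. Black upright grip fin on top, centred at x = -42 mm, 30 mm long (x), 12 mm thick (y), from 10 to 52 mm above the underside. Slides in best held 2 to 3 mm off the bench. May be absent
- carrier_1_hole (a point): middle of the carrier's square 15 mm locking hole (right through), 31 mm ahead of its origin (x = +31 mm), at underside height
- carrier_2: loose flat aluminium filter carrier (all alike, 0.1 to 0.2 kg), 120 long (x) x 60 wide (y) x 10 mm, round window in the middle. Origin: underside centre; the +x end goes into the bay first. Black upright grip fin on top, centred at x = -42 mm, 30 mm long (x), 12 mm thick (y), from 10 to 52 mm above the underside. Slides in best held 2 to 3 mm off the bench. May be absent
- carrier_2_hole (a point): middle of the carrier's square 15 mm locking hole (right through), 31 mm ahead of its origin (x = +31 mm), at underside height
- carrier_3: loose flat aluminium filter carrier (all alike, 0.1 to 0.2 kg), 120 long (x) x 60 wide (y) x 10 mm, round window in the middle. Origin: underside centre; the +x end goes into the bay first. Black upright grip fin on top, centred at x = -42 mm, 30 mm long (x), 12 mm thick (y), from 10 to 52 mm above the underside. Slides in best held 2 to 3 mm off the bench. May be absent
- carrier_3_hole (a point): middle of the carrier's square 15 mm locking hole (right through), 31 mm ahead of its origin (x = +31 mm), at underside height
- carrier_4: loose flat aluminium filter carrier (all alike, 0.1 to 0.2 kg), 120 long (x) x 60 wide (y) x 10 mm, round window in the middle. Origin: underside centre; the +x end goes into the bay first. Black upright grip fin on top, centred at x = -42 mm, 30 mm long (x), 12 mm thick (y), from 10 to 52 mm above the underside. Slides in best held 2 to 3 mm off the bench. May be absent
- carrier_4_hole (a point): middle of the carrier's square 15 mm locking hole (right through), 31 mm ahead of its origin (x = +31 mm), at underside height
There are look-alikes about, which are no part of the job. Leave any red look-alike of the carrier_3 alone.

How it is judged:
By the outcome, as a careful person would: the job done as asked, in the order asked, and still so for the second after the job is handed in, with the robot touching nothing.
Of carrier_1, carrier_2, carrier_3, carrier_4 only 3 to 4 are there at a start; the rules pass over those that are not, and their reading is None.
At some moment in a run one of carrier_1, carrier_2, carrier_3, carrier_4 may be knocked a few centimetres aside while the robot is not near it.
Once in a run the grip may slacken for a moment while it holds something.
It also fails if it takes over 210 s, if anything falls off the work surface, if the arm or the gripper's body presses on something with over 40 N, if the wrist force passes 120 N, or if a joint passes its speed limit or range.

## Working session

There is one attempt and no reset: what is moved stays moved. The work goes in short steps, Python scripts to look and compute and a tool call to move; the robot and the scene stay as the last step left them, time stands still between calls to the robot, and variables do not carry over. Pictures are saved under pics/ and viewed, at most 14 in all, crops included, and the job is handed in when it is done.

Besides the shell and the picture viewer there is one more tool, called after ">>>" as name(argument=value, ...) on one line, values as JSON. step_arm: Moves the arm, as the interface text tells. Its arguments: {"type":"object","properties":{"plan":{"type":"array","items":{"type":"array","items":{"type":"array","items":{"type":"number"}}}},"grip":{"type":"number"},"squeeze":{"type":"number"}},"required":["plan"]}

```bash
ls; mkdir -p pics; cat > h.py <<'E'
import numpy as np, cv2
from station import ctrl
from scipy.spatial.transform import Rotation as Rn
def pose(o=None):
    o=o or ctrl.get_obs(); T=np.eye(4); T[:3,:3]=Rn.from_euler('xyz',o['eef_rot']).as_matrix(); T[:3,3]=o['ee_pos']; return T
def cam(n):
    m=ctrl.camera_model(n); K=np.array(m['intrinsics'])
    if n=='wrist':
        W=pose()@np.array(m['tool_from_camera']); R=W[:3,:3].T; return K,R,-R@W[:3,3]
    return K,np.array(m['R']),np.array(m['t'])
def onplane(c,px,z):
    K,R,t=c; d=R.T@np.linalg.solve(K,[px[0],px[1],1]); o=-R.T@t; return o+d*(z-o[2])/d[2]
def proj(c,X):
    K,R,t=c; p=K@(R@np.array(X)+t); return p[:2]/p[2]
def tri(obs):
    A=[];b=[]
    for c,px in obs:
        K,R,t=c; d=R.T@np.linalg.solve(K,[px[0],px[1],1]); d/=np.linalg.norm(d); P=np.eye(3)-np.outer(d,d); A.append(P); b.append(P@(-R.T@t))
    return np.linalg.lstsq(np.vstack(A),np.hstack(b),rcond=None)[0]
def snap(n,f):
    im=ctrl.camera(n); cv2.imwrite('pics/'+f,im[:,:,::-1]); return im
E
python3 - <<'E'
from h import *
o=ctrl.get_obs(); print({k:np.round(v,3) for k,v in o.items()})
for n in ('scene','side'):
    snap(n,n+'0.png'); c=cam(n); print(n,'cam at',np.round(-c[1].T@c[2],3))
    for q,z in (('carrier_1',0),('carrier_1_hole',0),('cap_1_top',.0585),('bay_1',0),('dock',0)):
        for d in ctrl.place_of(q,n): print(n,q,np.round(d['at'],1),round(d['confidence'],2),np.round(onplane(c,d['at'],z),3))
E
```

```text
pics
{'time_s': np.float64(0.0), 'qpos': array([-1.33 ,  0.3  ,  1.522,  0.   ,  1.321, -0.067]), 'joint_vel': array([ 0.001,  0.001, -0.   , -0.   , -0.   ,  0.   ]), 'tau': array([ 0.0000e+00, -5.3181e+01, -3.5273e+01,  7.1000e-02,  2.4000e-02,
       -0.0000e+00]), 'ee_pos': array([ 0.167, -0.524,  0.205]), 'eef_rot': array([-3.14 , -0.   ,  0.308]), 'force': array([-0.452,  0.102,  0.156]), 'moment': array([-0.051, -0.031, -0.028]), 'grip_force': np.float64(0.0), 'grip_width': np.float64(0.094)}
scene cam at [-0.052 -1.189  0.927]
scene carrier_1 [329.9 277.1] 0.86 [ 0.55  -0.402 -0.   ]
scene carrier_1 [248.6 302.9] 0.79 [ 0.307 -0.388  0.   ]
scene carrier_1 [271.2 261.4] 0.73 [ 0.435 -0.272  0.   ]
scene carrier_1_hole [292.4 197.2] 0.21 [ 0.653 -0.012  0.   ]
scene cap_1_top [273.9 165.8] 0.41 [0.649 0.12  0.058]
scene bay_1 [303.5 205.5] 0.97 [ 0.662 -0.072  0.   ]
scene bay_1 [277.6 181. ] 0.81 [0.657 0.105 0.   ]
scene bay_1 [311.2 210.9] 0.62 [ 0.669 -0.11   0.   ]
scene bay_1 [289.6 191.7] 0.58 [0.662 0.023 0.   ]
scene bay_1 [295.2 199.7] 0.22 [ 0.654 -0.029  0.   ]
scene dock [294.8 197.4] 0.86 [ 0.66  -0.016  0.   ]
scene dock [288.  191.2] 0.21 [0.658 0.028 0.   ]
side cam at [0.378 0.764 0.768]
side carrier_1 [262.4 135.4] 0.91 [ 0.549 -0.412  0.   ]
side carrier_1 [325.  147.3] 0.91 [ 0.311 -0.365  0.   ]
side carrier_1 [290.7 159.5] 0.79 [ 0.429 -0.274  0.   ]
side carrier_1 [262.2 293.3] 0.68 [0.45  0.272 0.   ]
side carrier_1_hole [247.  296.8] 0.55 [0.485 0.286 0.   ]
side cap_1_top [193.9 214.3] 0.71 [0.665 0.092 0.058]
side bay_1 [208.8 197.5] 0.95 [ 0.663 -0.041  0.   ]
side bay_1 [213.9 178.6] 0.82 [ 0.67  -0.133  0.   ]
side bay_1 [204.  213.6] 0.76 [0.659 0.029 0.   ]
side bay_1 [196.6 231. ] 0.67 [0.662 0.1   0.   ]
side dock [210.6 200.6] 0.78 [ 0.654 -0.028  0.   ]
side dock [257.3 137.9] 0.59 [ 0.565 -0.392  0.   ]
```

```bash
python3 - <<'E'
import cv2
a=cv2.imread('pics/scene0.png')[130:340,170:400]; cv2.imwrite('pics/s0.png',cv2.resize(a,None,fx=2.8,fy=2.8,interpolation=cv2.INTER_CUBIC)[:600,:800])
a=cv2.imread('pics/side0.png')[100:330,130:400]; cv2.imwrite('pics/d0.png',cv2.resize(a,None,fx=2.6,fy=2.6,interpolation=cv2.INTER_CUBIC)[:600,:800])
E
```

```text
(no output)
```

View pics/s0.png

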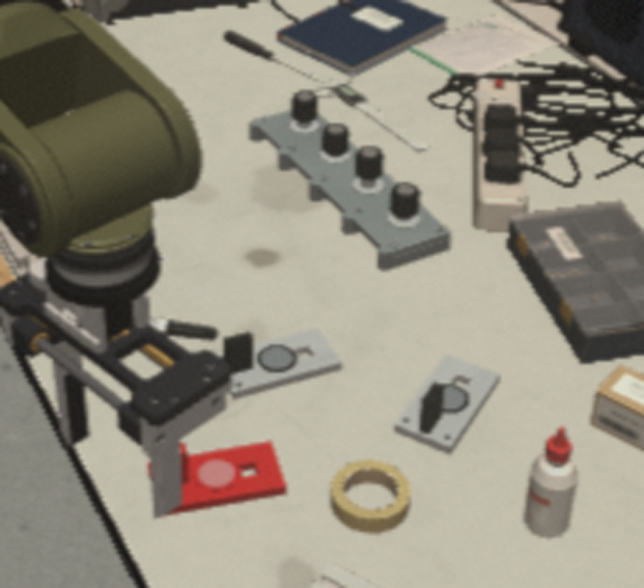

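View pics/d0.png

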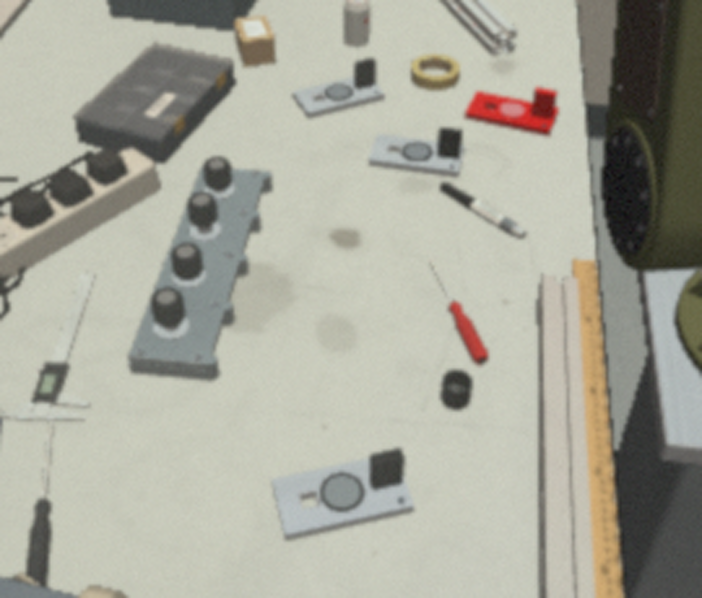

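The scene view shows a red look-alike at about (248,303), a loose black cap-like part in the side view at about (305,250), and two grey carriers at (330,277) and (271,261). The third grey carrier is at (262,293) in the side view. The dock has four caps around (279,168) to (314,202). I choose the three grey carriers with black fins.

```bash
cat >> h.py <<'E'
def go(xyz,yaw,T=None):
    T=pose() if T is None else T
    s=T[:3,:3].T@(np.array(xyz)-T[:3,3])/.03
    Rt=Rn.from_euler('xyz',[np.pi,0,yaw]).as_matrix()
    w=Rn.from_matrix(T[:3,:3].T@Rt).as_rotvec()/np.radians(6)
    print('MOVE',np.round(s,2).tolist(),np.round(w,2).tolist(),'rows',np.ceil(max(np.linalg.norm(s)*30/41.7,np.linalg.norm(w)*6/7.16)))
    G=np.eye(4);G[:3,:3]=Rt;G[:3,3]=xyz;return G
def wpx(c): return np.round(c,1)
E
python3 - <<'E'
from h import *
m=ctrl.camera_model('wrist'); print(np.round(m['tool_from_camera'],3),np.round(m['intrinsics'],0))
go([.56,-.36,.30],0.05)
T=go([.52,-.34,.30],0.0); go([.57,0,.30],0,T)
E
```

```text
[[ 0.001 -0.959 -0.283  0.082]
 [ 1.     0.001 -0.     0.   ]
 [ 0.    -0.283  0.959 -0.179]
 [ 0.     0.     0.     1.   ]] [[333.   0. 255.]
 [  0. 333. 191.]
 [  0.   0.   1.]]
MOVE [14.15, -1.24, -3.15] [-0.0, -0.0, 2.46] rows 11.0
MOVE [13.09, -2.28, -3.15] [-0.0, -0.0, 2.94] rows 10.0
MOVE [1.67, -11.33, -0.0] [0.0, 0.0, 0.0] rows 9.0
```

>>> step_arm(plan=[[[0, 0, -3.2, 0, 0, 0], [0, 0, -3.2, 0, 0, 0], [0, 0, -3.2, 0, 0, 0], [13.1, -2.3, -3.2, 0, 0, 2.94], [13.1, -2.3, -3.2, 0, 0, 2.94], [13.1, -2.3, -3.2, 0, 0, 2.94], [13.1, -2.3, -3.2, 0, 0, 2.94], [13.1, -2.3, -3.2, 0, 0, 2.94]]], grip=1.0)

```text
time_s: 1.27
ee_pos: [0.3464, -0.4299, 0.3017]
eef_rot: [3.141, -0.0, -0.001]
force: [-0.7, -1.0, 0.3]
grip_width: 0.0945
grip_force: 0.0
```

>>> step_arm(plan=[[[5.5, -1, 0, 0, 0, 1.0], [5.5, -1, 0, 0, 0, 1.0], [5.5, -1, 0, 0, 0, 1.0], [5.5, -1, 0, 0, 0, 1.0], [5.5, -1, 0, 0, 0, 1.0], [5.5, -1, 0, 0, 0, 1.0]]])

```text
time_s: 1.77
ee_pos: [0.5115, -0.4002, 0.3]
eef_rot: [-3.141, 0.002, -0.102]
force: [0.0, -0.6, -1.1]
grip_width: 0.0938
grip_force: 0.0
```

```bash
cat >> h.py <<'E'
def look(n,qs,f=None):
    c=cam(n); im=ctrl.camera(n)
    if f: cv2.imwrite('pics/'+f,im[:,:,::-1])
    out={}
    for q,z in qs:
        out[q]=[]
        for d in ctrl.place_of(q,n):
            if d['confidence']<.25: continue
            P=onplane(c,d['at'],z); out[q].append((d['at'],d['confidence'],P)); print(n,q,np.round(d['at'],1),round(d['confidence'],2),np.round(P,4))
    return c,im,out
E
python3 - <<'E'
from h import *
look('wrist',(('carrier_1',0),('carrier_1_hole',0)),'w1.png')
go([.62,-.02,.32],0)
E
```

```text
wrist carrier_1 [244.7 127.2] 0.87 [ 0.5485 -0.3889  0.    ]
wrist carrier_1 [173.  216.6] 0.83 [ 0.4251 -0.2646  0.    ]
wrist carrier_1 [259.3 274.9] 0.62 [ 0.3115 -0.3864  0.    ]
MOVE [2.34, -13.04, -0.61] [0.0, -0.0, -1.01] rows 10.0
```

View pics/w1.png

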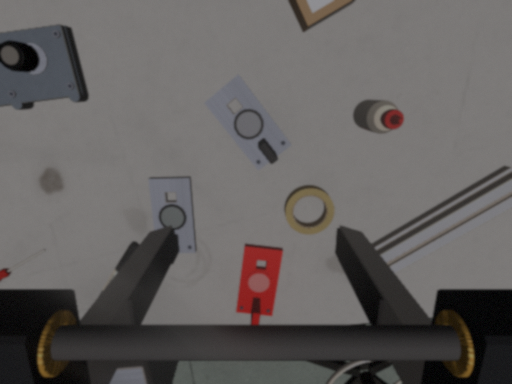

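The wrist view shows a grey carrier around (248,124), with its hole at (235,105) and its black fin at (267,151). The second is at (173,217), its fin partly behind a finger, and the red look-alike is at (260,285). Next I'll look at the dock.

>>> step_arm(plan=[[[2.3, -13, -0.6, 0, 0, -1.0], [2.3, -13, -0.6, 0, 0, -1.0], [2.3, -13, -0.6, 0, 0, -1.0], [2.3, -13, -0.6, 0, 0, -1.0], [2.3, -13, -0.6, 0, 0, -1.0], [2.3, -13, -0.6, 0, 0, -1.0], [2.3, -13, -0.6, 0, 0, -1.0], [2.3, -13, -0.6, 0, 0, -1.0]]])

```text
time_s: 2.58
ee_pos: [0.6014, -0.0803, 0.3178]
eef_rot: [3.141, -0.002, -0.002]
force: [0.6, -0.4, 0.8]
grip_width: 0.0942
grip_force: 0.0
```

>>> step_arm(plan=[[[0, -2.2, 0, 0, 0, 0], [0, -2.2, 0, 0, 0, 0], [0, -2.2, 0, 0, 0, 0], [0, -2.2, 0, 0, 0, 0]]])

```text
time_s: 2.92
ee_pos: [0.6015, -0.0152, 0.3174]
eef_rot: [3.141, -0.001, 0.001]
force: [-0.4, -0.5, -0.6]
grip_width: 0.0939
grip_force: 0.0
```

```bash
python3 - <<'E'
from h import *
print(np.round(pose(),3)[:3,3])
look('wrist',(('cap_1_top',.0585),('bay_1',0),('dock',0),('carrier_1',0),('carrier_1_hole',0)),'w2.png')
ms=ctrl.masks_of('dock','wrist'); print([(m['at'],m['confidence'],m['pixels'].sum()) for m in ms])
E
```

```text
[ 0.601 -0.015  0.317]
wrist cap_1_top [162.5 112.4] 0.85 [0.6604 0.1033 0.0585]
wrist cap_1_top [409.6 236.8] 0.74 [ 0.4878 -0.2361  0.0585]
wrist bay_1 [282.  105.8] 0.97 [ 0.6668 -0.0542  0.    ]
wrist bay_1 [229.  105.1] 0.73 [0.6677 0.0223 0.    ]
wrist bay_1 [174.4 108.9] 0.7 [0.6623 0.1015 0.    ]
wrist bay_1 [330.9 109.4] 0.56 [ 0.6618 -0.1251  0.    ]
wrist dock [494.5 164.5] 0.73 [ 0.5809 -0.3786  0.    ]
wrist dock [257.5 117.4] 0.62 [ 0.6504 -0.0189  0.    ]
wrist dock [289.4 109.9] 0.4 [ 0.661 -0.065  0.   ]
wrist carrier_1 [498.9 184.5] 0.95 [ 0.5494 -0.3918  0.    ]
wrist carrier_1 [ 81.4 242.6] 0.62 [0.4508 0.267  0.    ]
wrist carrier_1 [405.9 257.7] 0.55 [ 0.4242 -0.2643 -0.    ]
wrist carrier_1_hole [ 70.  223.9] 0.75 [0.4834 0.2805 0.    ]
[]
```

View pics/w2.png

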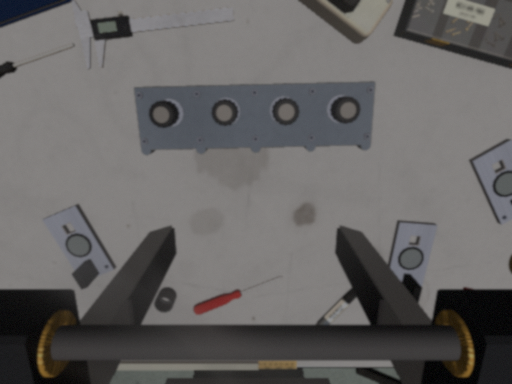

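The view shows caps at about (163,113), (225,112), (285,110) and (346,108). Carriers are at (80,243), (410,258) and (497,180), and the loose black decoy is at (165,299). Next: the dock pose and cap heights.

```bash
cat >> h.py <<'E'
from scipy.optimize import minimize
def hullmask(c,pts):
    m=np.zeros((384,512),np.uint8); p=np.array([proj(c,x) for x in pts],np.float32)
    cv2.fillConvexPoly(m,(cv2.convexHull(p)*16).round().astype(np.int32),1,cv2.LINE_AA,4); return m>0
def box(x0,x1,y0,y1,z0,z1): return np.array([[x,y,z] for x in(x0,x1) for y in(y0,y1) for z in(z0,z1)])
CARR=[box(-.06,.06,-.03,.03,0,.01),box(-.057,-.027,-.006,.006,.01,.052)]
DOCK=[box(-.043,.043,-.1635,.1635,.02,.026)]
def W(p,pts): return np.c_[Rn.from_euler('z',p[2]).apply(pts)+[p[0],p[1],0]]
def fit(c,mask,model,p0,ign=None):
    def f(p):
        m=np.zeros((384,512),bool)
        for b in model: m|=hullmask(c,W(p,b))
        a,b_=m,mask
        if ign is not None: a=a&~ign; b_=b_&~ign
        return -(a&b_).sum()/max(1,(a|b_).sum())
    best=None
    for s in (.02,.006,.003):
        sim=np.array([p0]+[np.array(p0)+d for d in ([s,0,0],[0,s,0],[0,0,s*6])])
        r=minimize(f,p0,method='Nelder-Mead',options=dict(initial_simplex=sim,maxiter=150)); p0=r.x
    return r.x,-r.fun
E
python3 - <<'E'
from h import *
c=cam('wrist'); im=cv2.imread('pics/w2.png').astype(int); print('q',np.round(ctrl.get_obs()['qpos'],2))
print('bench',im[180,120],'dock',im[130,250],im[130,160], 'plate',im[225,60])
b,g,r=im[...,0],im[...,1],im[...,2]
m=((b-r)>10)|(im.sum(2)<200); m[:70]=0;m[165:]=0;m[:,:120]=0;m[:,390:]=0
m=cv2.morphologyEx(m.astype(np.uint8),cv2.MORPH_CLOSE,np.ones((9,9)))
n,l,st,_=cv2.connectedComponentsWithStats(m); k=1+st[1:,4].argmax(); m=l==k; print(st[k])
p,s=fit(c,m,DOCK,[.66,-.015,.02]); print('dock',np.round(p,4),s)
ctrl.camera('wrist')
for q in ('cap_1','carrier_1'):
  for d in ctrl.masks_of(q,'wrist'):
    ys,xs=np.nonzero(d['pixels']); print(q,np.round(d['at']),round(d['confidence'],2),xs.min(),xs.max(),ys.min(),ys.max())
for k in range(4):
    P=W(p,np.array([[.008,(1.5-k)*.078,0.]]))[0]
    print('bay',k+1,np.round(P,4),[np.round(proj(c,P+[0,0,z]),1).tolist() for z in (.0285,.0585,.0805)])
for n in('scene','side'):
  cc=cam(n);ctrl.camera(n)
  for k in range(4):
    P=W(p,np.array([[.008,(1.5-k)*.078,0.]]))[0]; print(n,k+1,[np.round(proj(cc,P+[0,0,z]),1).tolist() for z in (.0285,.0585,.0805)])
  for d in ctrl.masks_of('cap_1',n):
    ys,xs=np.nonzero(d['pixels']); print(n,np.round(d['at']),round(d['confidence'],2),xs.min(),xs.max(),ys.min(),ys.max())
E
python3 - <<'E'
import cv2
a=cv2.imread('pics/w2.png')[70:165,120:390]; cv2.imwrite('pics/w2c.png',cv2.resize(a,None,fx=2.9,fy=2.9,interpolation=cv2.INTER_CUBIC))
E
```

```text
q [-0.09  0.37  1.18 -0.    1.6   1.48]
bench [128 129 131] dock [97 90 85] [94 89 84] plate [127 119 117]
[  136    84   236    70 13076]
dock [ 0.6503 -0.0141  0.0223] 0.8531427452516154
cap_1 [165. 111.] 0.89 148 177 101 127
cap_1 [287. 114.] 0.71 271 298 97 125
cap_1 [225. 114.] 0.64 210 237 99 126
cap_1 [343. 109.] 0.6 330 359 95 123
carrier_1 [ 79. 244.] 0.93 42 114 205 289
carrier_1 [496. 180.] 0.84 469 511 138 223
carrier_1 [409. 252.] 0.59 388 436 220 301
carrier_1 [254. 114.] 0.2 134 374 81 154
bay 1 [0.6557 0.103  0.    ] [[168.0, 115.0], [162.1, 116.5], [157.2, 117.7]]
bay 2 [0.6575 0.025  0.    ] [[224.9, 113.7], [222.8, 115.1], [221.1, 116.2]]
bay 3 [ 0.6592 -0.053   0.    ] [[281.9, 112.3], [283.7, 113.6], [285.2, 114.7]]
bay 4 [ 0.6609 -0.1309  0.    ] [[339.1, 111.0], [344.8, 112.2], [349.4, 113.1]]
scene 1 [[277.5, 174.6], [277.6, 167.5], [277.7, 162.1]]
scene 2 [[288.5, 184.9], [288.8, 177.6], [288.9, 172.1]]
scene 3 [[300.3, 195.9], [300.7, 188.4], [301.0, 182.8]]
scene 4 [[313.0, 207.7], [313.5, 200.1], [313.9, 194.4]]
scene [279. 166.] 0.67 274 283 162 173
scene [291. 181.] 0.59 285 294 174 185
scene [313. 198.] 0.58 310 319 195 207
scene [328. 274.] 0.5 311 348 256 291
side 1 [[197.3, 225.1], [196.0, 217.5], [195.0, 211.7]]
side 2 [[204.0, 205.7], [202.9, 198.1], [202.1, 192.4]]
side 3 [[210.1, 188.2], [209.2, 180.8], [208.5, 175.1]]
side 4 [[215.6, 172.5], [214.8, 165.1], [214.2, 159.6]]
side [200. 199.] 0.67 196 207 193 207
side [217. 165.] 0.66 208 218 160 172
side [196. 215.] 0.5 189 200 211 225
```

View pics/w2c.png

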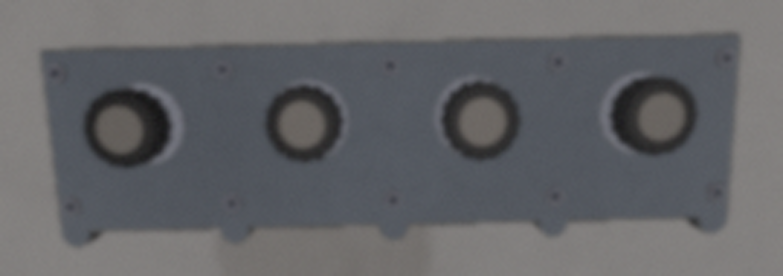

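>>> step_arm(plan=[[[0.5, 3, 3.5, 0, 0, 0], [0.5, 3, 3.5, 0, 0, 0], [0.5, 3, 3.5, 0, 0, 0], [0.5, 3, 3.5, 0, 0, 0], [0.5, 3, 3.5, 0, 0, 0], [0.5, 3, 3.5, 0, 0, 0]]])

```text
time_s: 4.12
ee_pos: [0.6172, -0.1048, 0.2124]
eef_rot: [-3.141, -0.0, -0.001]
force: [-0.0, -0.2, 0.8]
grip_width: 0.094
grip_force: 0.0
```

```bash
cat >> h.py <<'E'
import pickle
def discs(im):
    im=im.astype(int); v=im.max(2); sat=im[...,2]-im[...,0]
    dark=(v<60).astype(np.uint8); out=[]
    cs,h=cv2.findContours(dark,cv2.RETR_CCOMP,cv2.CHAIN_APPROX_NONE)
    for i,k in enumerate(cs):
        if h[0][i][3]>=0 and 80<cv2.contourArea(k)<1500:
            (x,y),(a,b),_=cv2.fitEllipse(k)
            if b/a<1.35: out.append((x,y,(a+b)/4))
    return out
E
python3 - <<'E'
from h import *
c=cam('wrist'); im=snap('wrist','v1.png'); print(discs(im)); pickle.dump((c,im),open('v1.pkl','wb'))
E
```

```text
[(493.1726379394531, 217.6785888671875, 14.223405361175537), (38.14915466308594, 137.68617248535156, 11.012983322143555), (122.20268249511719, 134.8345947265625, 11.005949974060059), (200.42623901367188, 134.12066650390625, 11.78840446472168), (282.13739013671875, 131.3350830078125, 11.865211009979248)]
```

>>> step_arm(plan=[[[0, -6, 0, 0, 0, 0], [0, -6, 0, 0, 0, 0], [0, -6, 0, 0, 0, 0], [0, -6, 0, 0, 0, 0], [0, -6, 0, 0, 0, 0], [0, -6, 0, 0, 0, 0], [0, -6, 0, 0, 0, 0]]])

```text
time_s: 4.75
ee_pos: [0.6172, 0.076, 0.2132]
eef_rot: [-3.142, -0.002, 0.002]
force: [0.5, -0.4, -0.1]
grip_width: 0.0939
grip_force: 0.0
```

```bash
python3 - <<'E'
from h import *
c=cam('wrist'); im=snap('wrist','v2.png'); print(discs(im)); pickle.dump((c,im),open('v2.pkl','wb'))
a=np.hstack([cv2.imread('pics/v1.png')[:220],]);b=cv2.imread('pics/v2.png')[:220]
cv2.imwrite('pics/v12.png',cv2.resize(np.vstack([a,b]),None,fx=1.36,fy=1.36,interpolation=cv2.INTER_CUBIC))
E
```

```text
[(227.54966735839844, 137.56622314453125, 11.68103551864624), (307.5856018066406, 135.07376098632812, 11.530360698699951), (391.2995300292969, 134.66432189941406, 11.53532075881958), (469.41290283203125, 132.23068237304688, 11.210543632507324)]
```

View pics/v12.png

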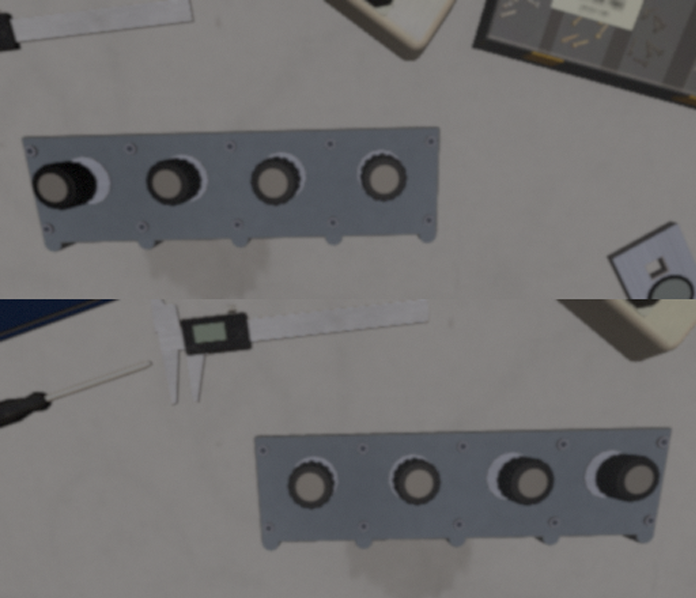

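The two views show four caps in a row, with caps 1 and 4 standing highest. I'll triangulate them.

```bash
python3 - <<'E'
from h import *
c1,_=pickle.load(open('v1.pkl','rb'));c2,_=pickle.load(open('v2.pkl','rb'))
A=[(38.1,137.7),(122.2,134.8),(200.4,134.1),(282.1,131.3)];B=[(227.5,137.6),(307.6,135.1),(391.3,134.7),(469.4,132.2)]
X=[tri([(c1,a),(c2,b)]) for a,b in zip(A,B)]
print(np.round(X,4)); print('spacing',[np.linalg.norm((X[i+1]-X[i])[:2]) for i in range(3)])
f=1.36
for a,b in (((23,137),(255,137)),((439,127),(671,129))): print('corner',np.round(tri([(c1,np.array(a)/f),(c2,np.array(b)/f)]),4))
for s in range(4): print([np.round(tri([(c1,A[s]),(c2,B[s])]),3)[2]])
E
```

```text
[[ 0.6589  0.1023  0.0718]
 [ 0.6607  0.0245  0.0644]
 [ 0.6625 -0.0533  0.0741]
 [ 0.6644 -0.131   0.0676]]
spacing [np.float64(0.0777599193231429), np.float64(0.07787327195774117), np.float64(0.07770865865940967)]
corner [0.692  0.1479 0.0251]
corner [ 0.6992 -0.1764  0.0249]
[np.float64(0.072)]
[np.float64(0.064)]
[np.float64(0.074)]
[np.float64(0.068)]
```

>>> step_arm(plan=[[[1.39, -0.88, 3.1, 0, 0, -0.23], [1.39, -0.88, 3.1, 0, 0, -0.23], [1.39, -0.88, 3.1, 0, 0, -0.23], [1.39, -0.88, 3.1, 0, 0, -0.23], [1.39, -0.88, 3.1, 0, 0, -0.23], [1.39, -0.88, 3.1, 0, 0, -0.23]]], grip=0.56, squeeze=25)

```text
time_s: 5.3
ee_pos: [0.6593, 0.1002, 0.1209]
eef_rot: [-3.141, -0.003, 0.023]
force: [-0.1, 0.3, 0.3]
grip_width: 0.0574
grip_force: 0.0
```

```bash
python3 - <<'E'
from h import *
print(ctrl.get_obs()['ee_pos'],ctrl.get_obs()['eef_rot']); go([.6589,.1023,.046],.0236)
E
```

```text
[0.65927158 0.1002428  0.12090801] [-3.14147182e+00 -2.65038101e-03  2.28839968e-02]
MOVE [-0.02, -0.07, 2.5] [-0.0, -0.03, -0.01] rows 2.0
```

>>> step_arm(plan=[[[0, -0.07, 2.5, 0, 0, 0], [0, -0.07, 2.5, 0, 0, 0], [0, -0.07, 2.5, 0, 0, 0], [0, -0.07, 2.5, 0, 0, 0]]])

```text
time_s: 5.63
ee_pos: [0.6587, 0.1028, 0.045]
eef_rot: [3.142, -0.0, 0.023]
force: [-0.1, 0.0, 0.4]
grip_width: 0.0525
grip_force: 0.0
```

>>> step_arm(plan=[[[0, 0, 0, 0, 0, 0], [0, 0, 0, 0, 0, 0], [0, 0, 0, 0, 0, 0], [0, 0, 0, 0, 0, 0], [0, 0, 0, 0, 0, 0], [0, 0, 0, 0, 0, 0]]], grip=0.2)

```text
time_s: 6.13
ee_pos: [0.6594, 0.1032, 0.0448]
eef_rot: [3.141, -0.002, 0.024]
force: [2.5, -1.8, 4.3]
grip_width: 0.0318
grip_force: 25.0
```

>>> step_arm(plan=[[[0, 0, -0.1, 0, 0, 0], [0, 0, -0.2, 0, 0, 0], [0, 0, -0.26, 0, 0, 0], [0, 0, -0.26, 0, 0, 0], [0, 0, -0.26, 0, 0, 0]]])

```text
time_s: 6.55
ee_pos: [0.6593, 0.1032, 0.0515]
eef_rot: [3.141, -0.002, 0.024]
force: [5.6, -2.0, -1.1]
grip_width: 0.032
grip_force: 25.0
```

>>> step_arm(plan=[[[0, 0, 0, 0, 0, 0], [0, 0, 0, 0, 0, 0], [0, 0, 0, 0, 0, 0], [0, 0, -2.3, 0, 0, 0], [0, 0, -2.3, 0, 0, 0], [0, 0, -2.3, 0, 0, 0]]], grip=0.56)

```text
time_s: 7.05
ee_pos: [0.6608, 0.1039, 0.1268]
eef_rot: [-3.141, -0.008, 0.024]
force: [1.1, 0.2, 0.6]
grip_width: 0.0527
grip_force: 0.0
```

>>> step_arm(plan=[[[0, 5.2, 0, 0, 0, 0], [0, 5.2, 0, 0, 0, 0], [0, 5.2, 0, 0, 0, 0], [0, 5.2, 0, 0, 0, 0], [0, 5.2, 0, 0, 0, 0], [0, 5.2, 0, 0, 0, 0], [0, 5.2, 0, 0, 0, 0]]])

```text
time_s: 7.63
ee_pos: [0.6622, -0.0518, 0.12]
eef_rot: [-3.141, 0.001, 0.024]
force: [-0.9, 0.6, -0.4]
grip_width: 0.0527
grip_force: 0.0
```

```bash
python3 - <<'E'
from h import *
go([.6625,-.0533,.048],.0236)
E
```

```text
MOVE [0.01, 0.05, 2.4] [-0.0, 0.01, 0.01] rows 2.0
```

>>> step_arm(plan=[[[0, 0.05, 2.4, 0, 0, 0], [0, 0.05, 2.4, 0, 0, 0], [0, 0.05, 2.4, 0, 0, 0], [0, 0.05, 2.4, 0, 0, 0]]])

```text
time_s: 7.97
ee_pos: [0.6619, -0.0526, 0.0477]
eef_rot: [-3.141, 0.003, 0.026]
force: [0.5, 0.1, 0.4]
grip_width: 0.0524
grip_force: 0.0
```

>>> step_arm(plan=[[[0, 0, 0, 0, 0, 0], [0, 0, 0, 0, 0, 0], [0, 0, 0, 0, 0, 0], [0, 0, 0, 0, 0, 0], [0, 0, 0, 0, 0, 0], [0, 0, -0.1, 0, 0, 0], [0, 0, -0.17, 0, 0, 0], [0, 0, -0.17, 0, 0, 0]]], grip=0.2)

```text
time_s: 8.63
ee_pos: [0.6627, -0.0532, 0.0544]
eef_rot: [-3.141, -0.001, 0.024]
force: [-0.4, 4.7, 1.1]
grip_width: 0.0322
grip_force: 2.5
```

>>> step_arm(plan=[[[0, 0, 0, 0, 0, 0], [0, 0, 0, 0, 0, 0], [0, 0, 0, 0, 0, 0], [0, 0, -2.3, 0, 0, 0], [0, 0, -2.3, 0, 0, 0], [0, 0, -2.3, 0, 0, 0]]], grip=0.56)

```text
time_s: 9.13
ee_pos: [0.6648, -0.0545, 0.1293]
eef_rot: [3.14, -0.009, 0.024]
force: [0.7, -0.1, 0.7]
grip_width: 0.0526
grip_force: 0.0
```

>>> step_arm(plan=[[[0, 2.6, 0, 0, 0, 0], [0, 2.6, 0, 0, 0, 0], [0, 2.6, 0, 0, 0, 0], [0, 2.6, 0, 0, 0, 0], [0, 2.6, 0, 0, 0, 0]]])

```text
time_s: 9.55
ee_pos: [0.6642, -0.1317, 0.1222]
eef_rot: [-3.141, 0.0, 0.024]
force: [0.8, 0.1, -0.7]
grip_width: 0.0524
grip_force: 0.0
```

```bash
python3 - <<'E'
from h import *
go([.6644,-.1311,.042],.0236)
E
```

```text
MOVE [0.01, -0.02, 2.67] [-0.0, 0.0, 0.0] rows 2.0
```

>>> step_arm(plan=[[[0, 0, 2.67, 0, 0, 0], [0, 0, 2.67, 0, 0, 0], [0, 0, 2.67, 0, 0, 0], [0, 0, 2.67, 0, 0, 0]]])

```text
time_s: 9.88
ee_pos: [0.6636, -0.1307, 0.0414]
eef_rot: [-3.141, 0.003, 0.025]
force: [0.9, 0.2, 1.2]
grip_width: 0.0526
grip_force: 0.0
```

>>> step_arm(plan=[[[0, 0, 0, 0, 0, 0], [0, 0, 0, 0, 0, 0], [0, 0, 0, 0, 0, 0], [0, 0, 0, 0, 0, 0], [0, 0, 0, 0, 0, 0], [0, 0, 0, 0, 0, 0]]], grip=0.2)

```text
time_s: 10.38
ee_pos: [0.6652, -0.131, 0.0443]
eef_rot: [-3.141, -0.003, 0.024]
force: [-0.3, 6.8, 3.8]
grip_width: 0.0316
grip_force: 25.0
```

>>> step_arm(plan=[[[0, 0, -0.1, 0, 0, 0], [0, 0, -0.2, 0, 0, 0], [0, 0, -0.3, 0, 0, 0], [0, 0, -0.38, 0, 0, 0], [0, 0, -0.38, 0, 0, 0], [0, 0, -0.38, 0, 0, 0]]])

```text
time_s: 10.88
ee_pos: [0.6652, -0.131, 0.0551]
eef_rot: [-3.141, -0.002, 0.024]
force: [2.6, 6.7, -0.1]
grip_width: 0.0315
grip_force: 25.0
```

>>> step_arm(plan=[[[0, 0, 0, 0, 0, 0], [0, 0, 0, 0, 0, 0], [0, 0, 0, 0, 0, 0], [0, 0, -3, 0, 0, 0], [0, 0, -3, 0, 0, 0], [0, 0, -3, 0, 0, 0], [0, 0, -3, 0, 0, 0]]], grip=0.56)

```text
time_s: 11.47
ee_pos: [0.6657, -0.1325, 0.1481]
eef_rot: [3.14, -0.006, 0.024]
force: [-0.1, 1.0, 0.3]
grip_width: 0.0529
grip_force: 0.0
```

```bash
python3 - <<'E'
from h import *
go([.6607,.0245,.100],.0236)
E
```

```text
MOVE [-0.05, -5.24, 1.59] [0.02, -0.06, 0.0] rows 4.0
```

>>> step_arm(plan=[[[0, -5.2, 0, 0, 0, 0], [0, -5.2, 0, 0, 0, 0], [0, -5.2, 0, 0, 0, 0], [0, -5.2, 0, 0, 0, 0], [0, -5.2, 1.6, 0, 0, 0], [0, -5.2, 1.6, 0, 0, 0], [0, -5.2, 1.6, 0, 0, 0], [0, -5.2, 1.6, 0, 0, 0]]], grip=0)

```text
time_s: 12.13
ee_pos: [0.6605, 0.023, 0.0959]
eef_rot: [3.142, 0.001, 0.023]
force: [-0.8, -1.3, 0.1]
grip_width: 0.003
grip_force: 0.0
```

>>> step_arm(plan=[[[0, 0, 1, 0, 0, 0], [0, 0, 1.1, 0, 0, 0], [0, 0, 1.2, 0, 0, 0], [0, 0, 1.25, 0, 0, 0], [0, 0, 1.3, 0, 0, 0], [0, 0, 1.35, 0, 0, 0], [0, 0, 1.4, 0, 0, 0], [0, 0, 1.4, 0, 0, 0]]])

```text
time_s: 12.8
ee_pos: [0.6616, 0.0233, 0.0584]
eef_rot: [3.141, -0.004, 0.024]
force: [-13.3, -3.6, 29.1]
grip_width: 0.0006
grip_force: 14.7
```

>>> step_arm(plan=[[[0, 0, -5, 0, 0, 0], [0, 0, -5, 0, 0, 0], [0, 0, -5, 0, 0, 0], [0, 0, -5, 0, 0, 0], [-2, -4, -5, 0, 0, 0], [-2, -4, -5, 0, 0, 0], [-2, -4, -5, 0, 0, 0], [-2, -4, -5, 0, 0, 0]]], grip=0.6)

```text
time_s: 13.47
ee_pos: [0.5955, 0.147, 0.2052]
eef_rot: [-3.14, -0.001, 0.027]
force: [0.5, 1.0, -0.6]
grip_width: 0.0502
grip_force: 0.0
```

```bash
cat >> h.py <<'E'
CAPS=np.array([[.6589,.1023],[.6607,.0245],[.6625,-.0533],[.6644,-.1311]]); PSI=.0236
def capz(c,im):
    D=discs(im)
    for k,P in enumerate(CAPS):
        zs=np.arange(.05,.085,.0005); best=min(((np.hypot(*(proj(c,[*P,z])-d[:2])),z,np.round(d,1)) for z in zs for d in D),key=lambda t:t[0]) if D else None
        print('cap',k+1,best)
E
python3 - <<'E'
from h import *
c=cam('wrist'); im=snap('wrist','v3.png'); print(pose()[:3,3]); capz(c,im)
for d in ctrl.place_of('carrier_1','wrist'): print(d['at'],d['confidence'],onplane(c,d['at'],0))
go([.42,.22,.28],.2)
E
```

```text
[0.59608534 0.14632027 0.20522454]
cap 1 (np.float64(0.7050608600061833), np.float64(0.07200000000000002), array([305.3, 117. ,  12.7]))
cap 2 (np.float64(0.39817689834701814), np.float64(0.05700000000000001), array([384.4, 116.1,  11.8]))
cap 3 (np.float64(0.30493604537726704), np.float64(0.07450000000000002), array([477.1, 117.7,  12. ]))
cap 4 (np.float64(63.66878819054627), np.float64(0.05), array([477.1, 117.7,  12. ]))
[120.9, 287.1] 0.74 [0.42881331 0.31876986 0.        ]
MOVE [-5.83, -2.68, -2.51] [-0.0, -0.01, -1.65] rows 5.0
```

>>> step_arm(plan=[[[0, -3, 0, 0, 0, 0], [0, -3, 0, 0, 0, 0], [0, -3, 0, 0, 0, 0], [0, -3, 0, 0, 0, 0], [0, -3, 0, 0, 0, 0], [0, -3, 0, 0, 0, 0]]])

```text
time_s: 14.07
ee_pos: [0.5962, 0.2306, 0.2039]
eef_rot: [3.141, -0.0, 0.022]
force: [-0.3, -1.0, -0.1]
grip_width: 0.0567
grip_force: 0.0
```

```bash
python3 - <<'E'
from h import *
c=cam('wrist'); im=snap('wrist','v4.png'); print(pose()[:3,3]); capz(c,im)
for d in ctrl.place_of('carrier_1','wrist'): print(d['at'],d['confidence'],onplane(c,d['at'],0))
go([.45,.20,.28],.2)
E
```

```text
[0.59615368 0.23061853 0.20394201]
cap 1 (np.float64(0.09952586505209927), np.float64(0.07500000000000002), array([398. , 119.3,  12.2]))
cap 2 (np.float64(0.13276069045485472), np.float64(0.05850000000000001), array([472.5, 118. ,  11.4]))
cap 3 (np.float64(74.26521664872745), np.float64(0.05), array([472.5, 118. ,  11.4]))
cap 4 (np.float64(153.9421874518338), np.float64(0.05), array([472.5, 118. ,  11.4]))
[184.3, 288.8] 0.79 [0.4304623 0.3194282 0.       ]
[508.8, 109.9] 0.59 [ 0.66710272 -0.05162187  0.        ]
MOVE [-4.89, 0.92, -2.54] [0.0, -0.0, -1.7] rows 5.0
```

>>> step_arm(plan=[[[-4.9, -0.5, -2.5, 0, 0, -1.7], [-4.9, -0.5, -2.5, 0, 0, -1.7], [-4.9, -0.5, -2.5, 0, 0, -1.7], [-4.9, -0.5, -2.5, 0, 0, -1.7], [-4.9, -0.5, -2.5, 0, 0, -1.7], [-4.9, -0.5, -2.5, 0, 0, -1.7], [-4.9, -0.5, -2.5, 0, 0, -1.7], [-4.9, -0.5, -2.5, 0, 0, -1.7]]])

```text
time_s: 14.83
ee_pos: [0.449, 0.2433, 0.2778]
eef_rot: [3.141, 0.001, 0.201]
force: [1.0, -0.9, -1.1]
grip_width: 0.0564
grip_force: 0.0
```

```bash
cat >> h.py <<'E'
def carriers(f=None,n='wrist'):
    c=cam(n); im=ctrl.camera(n)
    if f: cv2.imwrite('pics/'+f,im[:,:,::-1])
    for d in ctrl.masks_of('carrier_1',n):
        if d['confidence']<.4: continue
        m=d['pixels']; px=im[m]; red=np.median(px[:,0].astype(int)-px[:,2])
        o=onplane(c,d['at'],.01); best=None
        for y in np.arange(-3,3.2,.5):
            p,s=fit(c,m,CARR,[o[0],o[1],y])
            if best is None or s>best[1]: best=(p,s)
        p,s=best; p[2]=(p[2]+np.pi)%(2*np.pi)-np.pi
        fin=W(p,np.array([[-.042,0,0]]))[0]
        print(round(d['confidence'],2),'red',red,'pose',np.round(p,4),'iou',round(s,3),'fin',np.round(fin,4))
        print('   fintop px',proj(c,W(p,np.array([[-.042,0,.052]]))[0]),'hole px',proj(c,W(p,np.array([[.031,0,.01]]))[0]))
E
python3 - <<'E'
from h import *
print(pose()[:3,3]); carriers('w5.png')
E
```

```text
[0.44899649 0.24329145 0.27776208]
0.44 red -2.0 pose [ 0.7136  0.1041 -2.3602] iou 0.874 fin [0.7434 0.1337 0.    ]
   fintop px [419.82778415 -97.79504187] hole px [429.61164816 -15.95129924]
```

View pics/w5.png

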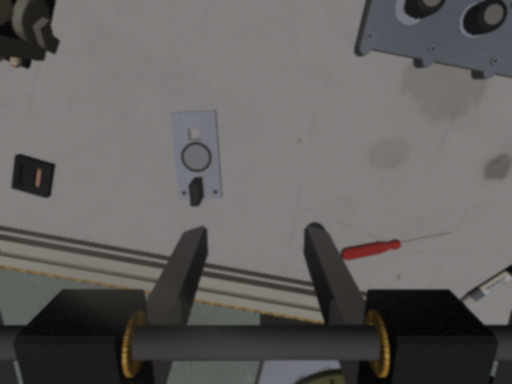

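The carrier is seen at (196,157), with its hole at (195,133) and fin top at (196,192). The network missed it, so I'll fit the plate by colour.

```bash
cat >> h.py <<'E'
def plate(c,im,px,win=70):
    im=cv2.bilateralFilter(im,7,25,5).astype(int); m=((im[...,2]-im[...,0])>5).astype(np.uint8)
    k=np.zeros_like(m); cv2.circle(k,(int(px[0]),int(px[1])),win,1,-1); m&=k
    m=cv2.morphologyEx(m,cv2.MORPH_OPEN,np.ones((3,3)))
    n,l,st,ce=cv2.connectedComponentsWithStats(m)
    i=1+st[1:,4].argmax(); h=cv2.convexHull(np.argwhere(l==i)[:,::-1].astype(np.int32)); m=np.zeros((384,512),np.uint8); cv2.fillConvexPoly(m,h,1); m=m>0
    best=None; o=onplane(c,px,.01)
    for y in np.arange(-1.5,1.6,.3):
        p,s=fit(c,m,CARR[:1],[o[0],o[1],y])
        if best is None or s>best[1]: best=(p,s)
    p,s=best; bf=[]
    for q in (p,p+[0,0,np.pi]):  # fin side = darker
        z=np.array([im[int(v),int(u)].sum() for u,v in (proj(c,W(q,np.array([[-.042+d,0,h]]))[0]) for d in(-.008,0,.008) for h in(.02,.04))]); bf.append(z.mean())
    p=p+[0,0,np.pi] if bf[1]<bf[0] else p
    p[2]=(p[2]+np.pi)%(2*np.pi)-np.pi
    fin=W(p,np.array([[-.042,0,0]]))[0]
    print('pose',np.round(p,4),'iou',round(s,3),'fin',np.round(fin[:2],4),'dark',bf,'fintop px',np.round(proj(c,W(p,np.array([[-.042,0,.052]]))[0])),'hole px',np.round(proj(c,W(p,np.array([[.031,0,.01]]))[0])),st[i])
    return p,fin
E
python3 - <<'E'
from h import *
c=cam('wrist'); im=cv2.imread('pics/w5.png')[:,:,::-1].copy()
p,f=plate(c,im,(196,150))
go([f[0],f[1],.09],p[2])
d=[x for x in ctrl.place_of('carrier_1','wrist')]; print([(x['at'],onplane(c,x['at'],0)) for x in d])
E
```

```text
pose [0.4311 0.3221 0.201 ] iou 0.929 fin [0.39   0.3137] dark [np.float64(124.16666666666667), np.float64(342.0)] fintop px [192. 196.] hole px [194. 134.] [ 171  112   49   87 2456]
MOVE [-1.44, -2.69, 6.26] [0.0, 0.02, -0.0] rows 6.0
[([198.1, 155.8], array([0.43169145, 0.32029547, 0.        ]))]
```

```bash
cat >> h.py <<'E'
def overlay(c,im,p,f,px,r=60,k=5):
    o=cv2.resize(im[:,:,::-1],None,fx=k,fy=k,interpolation=cv2.INTER_CUBIC)
    def poly(P,col):
        q=np.array([(proj(c,x)+.5)*k for x in W(p,np.array(P))]).round().astype(np.int32); cv2.polylines(o,[q],True,col,1)
    poly([[-.06,-.03,.01],[.06,-.03,.01],[.06,.03,.01],[-.06,.03,.01]],(0,0,255))
    poly([[.0235,-.0075,.01],[.0385,-.0075,.01],[.0385,.0075,.01],[.0235,.0075,.01]],(0,255,0))
    poly([[-.057,-.006,.052],[-.027,-.006,.052],[-.027,.006,.052],[-.057,.006,.052]],(255,0,255))
    x,y=int(px[0]),int(px[1]); o=o[max(0,y-r)*k:(y+r)*k,max(0,x-r)*k:(x+r)*k]; cv2.imwrite('pics/'+f,o)
E
python3 - <<'E'
from h import *
c=cam('wrist'); im=cv2.imread('pics/w5.png')[:,:,::-1].copy()
overlay(c,im,[.4311,.3221,.201],'o5.png',(198,158))
E
```

```text
(no output)
```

View pics/o5.png

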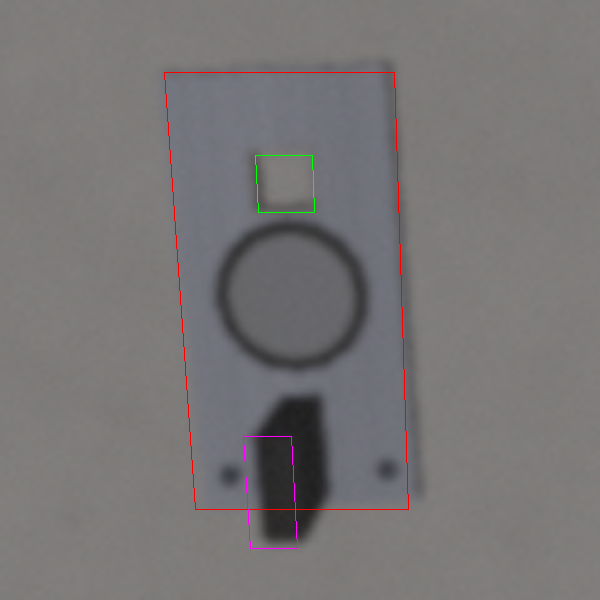

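The overlay shows the fit is a few degrees short: the fin is observed at crop (280,487) against a predicted (271,492). I'll improve the fit by including the fin.

```bash
cat >> h.py <<'E'
def hullsoft(c,pts):
    k=4;x0,y0=hullsoft.o; m=np.zeros((160*k,160*k),np.uint8); p=np.array([proj(c,x) for x in pts],np.float32)
    cv2.fillConvexPoly(m,((cv2.convexHull(p)+.5-[x0,y0])*k*16-8).round().astype(np.int32),1,cv2.LINE_8,4); return m>0
def fit2(c,im,px,win=75,y0=None):
    x0,y0_=int(px[0])-80,int(px[1])-80; hullsoft.o=(x0,y0_)
    A=cv2.copyMakeBorder(im,100,100,100,100,cv2.BORDER_REPLICATE)[y0_+100:y0_+260,x0+100:x0+260]
    A=cv2.GaussianBlur(cv2.resize(A,None,fx=4,fy=4,interpolation=cv2.INTER_CUBIC),(0,0),3).astype(int)
    m=((A[...,2]-A[...,0])>5).astype(np.uint8)|(A.max(2)<65).astype(np.uint8)
    k=np.zeros_like(m); cv2.circle(k,(320,320),win*4,1,-1); m&=k
    n,l,st,ce=cv2.connectedComponentsWithStats(m); i=1+st[1:,4].argmax(); m=(l==i).astype(np.uint8)
    cs,_=cv2.findContours(m,cv2.RETR_EXTERNAL,cv2.CHAIN_APPROX_NONE); cv2.drawContours(m,cs,-1,1,-1); m=m>0
    def f(p):
        a=hullsoft(c,W(p,CARR[0]))|hullsoft(c,W(p,CARR[1])); return 1-(a&m).sum()/(a|m).sum()
    o=onplane(c,px,.01); best=None
    for y in (np.arange(-3,3.2,.4) if y0 is None else [y0]):
        p=np.array([o[0],o[1],y])
        for s in (.015,.004):
            r=minimize(f,p,method='Nelder-Mead',options=dict(initial_simplex=np.array([p,p+[s,0,0],p+[0,s,0],p+[0,0,s*10]]),maxiter=60)); p=r.x
        if best is None or r.fun<best[1]: best=(p,r.fun)
    p,e=best; p[2]=(p[2]+np.pi)%(2*np.pi)-np.pi; fin=W(p,np.array([[-.042,0,0]]))[0]
    print('pose',np.round(p,4),'iou',round(1-e,3),'fin',np.round(fin[:2],4)); return p,fin
E
python3 - <<'E'
from h import *
c=cam('wrist'); im=cv2.imread('pics/w5.png')[:,:,::-1].copy()
p,f=fit2(c,im,(196,155)); overlay(c,im,p,'o5b.png',(198,158))
go([f[0],f[1],.10],p[2])
E
```

```text
pose [0.4309 0.3217 0.2388] iou 0.923 fin [0.3901 0.3118]
MOVE [-1.45, -2.62, 5.93] [0.0, 0.02, -0.36] rows 5.0
```

View pics/o5b.png

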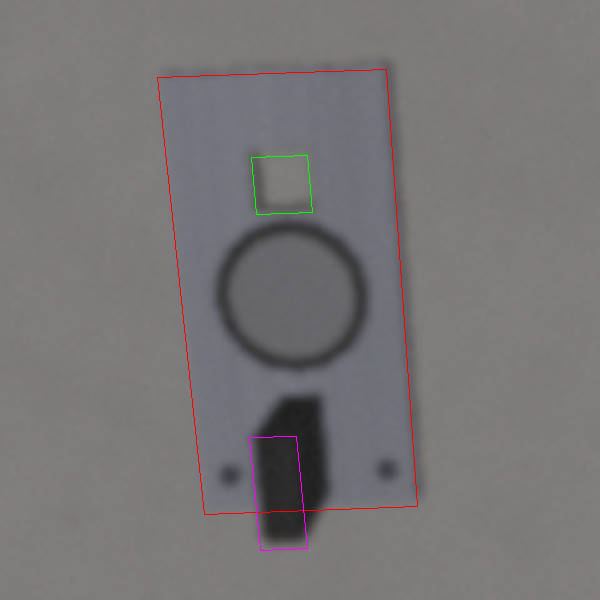

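>>> step_arm(plan=[[[-1.42, -2.6, 5.9, 0, 0, -0.36], [-1.42, -2.6, 5.9, 0, 0, -0.36], [-1.42, -2.6, 5.9, 0, 0, -0.36], [-1.42, -2.6, 5.9, 0, 0, -0.36], [-1.42, -2.6, 5.9, 0, 0, -0.36], [-1.42, -2.6, 5.9, 0, 0, -0.36], [-1.42, -2.6, 5.9, 0, 0, -0.36]]], grip=0.5)

```text
time_s: 15.57
ee_pos: [0.3907, 0.3116, 0.1011]
eef_rot: [3.141, 0.003, 0.241]
force: [0.7, -0.0, 0.0]
grip_width: 0.0471
grip_force: 0.0
```

```bash
python3 - <<'E'
from h import *
print(pose()[:3,3]);go([.391,.311,.0155],.236)
E
```

```text
[0.39067702 0.31160158 0.10111966]
MOVE [0.01, 0.02, 2.85] [0.01, 0.02, 0.04] rows 3.0
```

>>> step_arm(plan=[[[0, 0, 1.4, 0, 0, 0], [0, 0, 2.4, 0, 0, 0], [0, 0, 2.85, 0, 0, 0], [0, 0, 2.85, 0, 0, 0], [0, 0, 2.85, 0, 0, 0]]])

```text
time_s: 15.98
ee_pos: [0.3924, 0.3118, 0.0179]
eef_rot: [-3.141, -0.002, 0.239]
force: [0.2, -0.3, 0.0]
grip_width: 0.0473
grip_force: 0.0
```

>>> step_arm(plan=[[[0, 0, 0, 0, 0, 0], [0, 0, 0, 0, 0, 0], [0, 0, 0, 0, 0, 0], [0, 0, 0, 0, 0, 0], [0, 0, 0, 0, 0, 0], [0, 0, 0, 0, 0, 0], [0, 0, 0, 0, 0, 0]]], grip=0, squeeze=45)

```text
time_s: 16.57
ee_pos: [0.391, 0.3118, 0.0166]
eef_rot: [-3.142, -0.0, 0.24]
force: [-1.8, -1.5, 4.7]
grip_width: 0.0118
grip_force: 45.0
```

>>> step_arm(plan=[[[0, 0, -0.4, 0, 0, 0], [0, 0, -1, 0, 0, 0], [0, 0, -1, 0, 0, 0], [0, 0, -1, 0, 0, 0]]])

```text
time_s: 16.9
ee_pos: [0.3911, 0.312, 0.0464]
eef_rot: [-3.141, -0.001, 0.24]
force: [-0.9, -0.6, -1.8]
grip_width: 0.0117
grip_force: 45.0
```

```bash
python3 - <<'E'
from h import *
print(pose()[:3,3])
# carrier origin target offsets: mouth origin at bay-23-31mm.. fin = bay - .008*0 ; final fin = cap - .073 along dock x
d=np.array([np.cos(PSI),np.sin(PSI)]); 
for k in (0,):
    fin=CAPS[k]-.073*d; pre=fin-.125*d; print('final fin',fin,'pre',pre); go([*pre,pose()[2,3]],PSI)
E
```

```text
[0.39105467 0.31196067 0.04640229]
final fin [0.58592033 0.10057736] pre [0.46095514 0.09762763]
MOVE [0.57, 7.49, -0.0] [-0.01, -0.01, 2.06] rows 6.0
```

>>> step_arm(plan=[[[0.57, 7.5, 0, 0, 0, 2.06], [0.57, 7.5, 0, 0, 0, 2.06], [0.57, 7.5, 0, 0, 0, 2.06], [0.57, 7.5, 0, 0, 0, 2.06], [0.57, 7.5, 0, 0, 0, 2.06], [0.57, 7.5, 0, 0, 0, 2.06], [0.57, 7.5, 0, 0, 0, 2.06], [0.57, 7.5, 0, 0, 0, 2.06]]])

```text
time_s: 17.57
ee_pos: [0.4605, 0.0966, 0.0453]
eef_rot: [3.142, 0.001, 0.022]
force: [0.2, 0.9, -1.0]
grip_width: 0.0124
grip_force: 45.0
```

```bash
python3 - <<'E'
from h import *
T=pose(); o=ctrl.get_obs(); print(T[:3,3],o['eef_rot'],o['grip_force']); c=cam('wrist'); im=snap('wrist','c1.png'); 
# predicted hole/front corners in image if held square
import json
h=T[2,3]-.0166
def t(x,y,z): return proj(c,(T@np.array([x,-y,-(z-T[2,3]),1])*[1,1,1,1])[:3])
print('pred front corners',t(.102,.03,h+.01),t(.102,-.03,h+.01),'hole',t(.073,0,h+.01))
go([.461,.0976,.0190],PSI)
capz(c,im)
E
```

```text
[0.46052347 0.09655308 0.04525919] [3.14154901e+00 1.49675663e-03 2.18467649e-02] 44.99953508377075
pred front corners [196.41621129  53.45850695] [312.28880722  53.52674976] hole [254.36076812 111.03391321]
MOVE [0.02, -0.01, 0.88] [0.0, 0.01, -0.0] rows 1.0
cap 1 (np.float64(517.1864439965713), np.float64(0.05), array([255.3, 309.4,  18. ]))
cap 2 (np.float64(550.7702652418031), np.float64(0.05), array([255.3, 309.4,  18. ]))
cap 3 (np.float64(643.5370410453564), np.float64(0.05), array([255.3, 309.4,  18. ]))
cap 4 (np.float64(774.9186817626272), np.float64(0.05), array([255.3, 309.4,  18. ]))
```

View pics/c1.png

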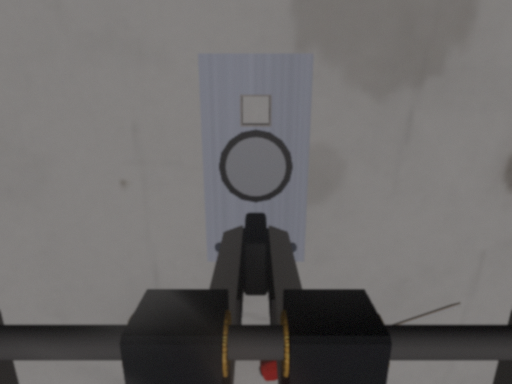

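The carrier is held square: its front corners are at (198,53) and (313,53) and the hole at (256,110), all as predicted. I'll insert it now.

>>> step_arm(plan=[[[0.02, -0.01, 0.5, 0, 0, 0], [0.02, -0.01, 0.87, 0, 0, 0], [0.02, -0.01, 0.87, 0, 0, 0], [0.02, -0.01, 0.87, 0, 0, 0], [1, -0.01, 0.87, 0, 0, 0], [1, -0.01, 0.87, 0, 0, 0]]])

```text
time_s: 18.12
ee_pos: [0.4942, 0.0991, 0.0214]
eef_rot: [-3.141, -0.004, 0.025]
force: [2.5, 0.2, -0.4]
grip_width: 0.0121
grip_force: 45.0
```

>>> step_arm(plan=[[[0.4, 0, 0, 0, 0, 0], [0.8, 0, 0, 0, 0, 0], [1.2, 0, 0, 0, 0, 0], [1.6, 0, 0, 0, 0, 0], [2, 0, 0, 0, 0, 0], [2.4, 0, 0, 0, 0, 0], [2.7, 0, 0, 0, 0, 0], [2.9, 0, 0, 0, 0, 0]]])

```text
time_s: 18.78
ee_pos: [0.5786, 0.101, 0.0208]
eef_rot: [-3.142, -0.001, 0.025]
force: [0.6, 0.0, -1.1]
grip_width: 0.0121
grip_force: 45.0
```

>>> step_arm(plan=[[[0.08, 0, 0.03, 0, 0, 0], [0.16, 0, 0.05, 0, 0, 0], [0.22, 0, 0.05, 0, 0, 0], [0.26, 0, 0.05, 0, 0, 0], [0.3, 0, 0.05, 0, 0, 0], [0.3, 0, 0.05, 0, 0, 0]]])

```text
time_s: 19.28
ee_pos: [0.5854, 0.1007, 0.0184]
eef_rot: [3.142, 0.004, 0.024]
force: [-8.8, -0.7, 3.0]
grip_width: 0.0114
grip_force: 45.0
```

>>> step_arm(plan=[[[0.05, 0, 0, 0, 0, 0], [0.08, 0, 0, 0, 0, 0], [0.08, 0, 0, 0, 0, 0]]])

```text
time_s: 19.53
ee_pos: [0.5857, 0.1007, 0.0181]
eef_rot: [3.141, 0.009, 0.024]
force: [-25.7, -0.1, 11.8]
grip_width: 0.0116
grip_force: 45.0
```

>>> step_arm(plan=[[[-0.08, 0, 0, 0, 0, 0], [-0.08, 0, 0, 0, 0, 0], [-0.08, 0, 0, 0, 0, 0], [-0.08, 0, 0, 0, 0, 0], [-0.08, 0, -1.4, 0, 0, 0], [-0.08, 0, -2.8, 0, 0, 0], [-0.08, 0, -3.3, 0, 0, 0], [-0.08, 0, -3.3, 0, 0, 0]]], grip=0.35)

```text
time_s: 20.2
ee_pos: [0.589, 0.1008, 0.1225]
eef_rot: [-3.141, -0.008, 0.024]
force: [0.2, 0.2, 0.3]
grip_width: 0.033
grip_force: 0.0
```

```bash
python3 - <<'E'
from h import *
c=cam('wrist');print(pose()[:3,3]); im=snap('wrist','b1.png'); capz(c,im)
go([*CAPS[0],.115],PSI)
E
```

```text
[0.58895234 0.10084397 0.12253199]
cap 1 (np.float64(0.4657078554531034), np.float64(0.08100000000000003), array([254.5, 113.6,  17. ]))
cap 2 (np.float64(0.5072346066672266), np.float64(0.05750000000000001), array([363.7, 112.6,  15.6]))
cap 3 (np.float64(0.44083838478920695), np.float64(0.07450000000000002), array([488.8, 113.9,  16.2]))
cap 4 (np.float64(83.27813576977474), np.float64(0.05), array([488.8, 113.9,  16.2]))
MOVE [2.37, 0.0, 0.16] [-0.0, -0.04, 0.0] rows 2.0
```

>>> step_arm(plan=[[[1, 0, 0.1, 0, 0, 0], [2.37, 0, 0.1, 0, 0, 0], [2.37, 0, 0.1, 0, 0, 0], [2.37, 0, 0.1, 0, 0, 0], [2.37, 0, 0.1, 0, 0, 0], [2.37, 0, 0.8, 0, 0, 0], [2.37, 0, 1, 0, 0, 0], [2.37, 0, 1, 0, 0, 0]]], grip=0)

```text
time_s: 20.92
ee_pos: [0.6562, 0.1023, 0.086]
eef_rot: [3.141, 0.004, 0.024]
force: [0.1, -0.1, -0.4]
grip_width: 0.0003
grip_force: 0.0
```

>>> step_arm(plan=[[[0, 0, 0.2, 0, 0, 0], [0, 0, 0.4, 0, 0, 0], [0, 0, 0.6, 0, 0, 0], [0, 0, 0.8, 0, 0, 0], [0, 0, 1, 0, 0, 0], [0, 0, 1.1, 0, 0, 0], [0, 0, 1.2, 0, 0, 0], [0, 0, 1.2, 0, 0, 0]]])

```text
time_s: 21.58
ee_pos: [0.6591, 0.1025, 0.0581]
eef_rot: [-3.141, -0.005, 0.024]
force: [-24.9, -3.5, 56.4]
grip_width: 0.0002
grip_force: 27.8
```

>>> step_arm(plan=[[[0, 0, -5, 0, 0, 0], [0, 0, -5, 0, 0, 0], [0, 0, -5, 0, 0, 0], [0, 0, -5, 0, 0, 0], [-1.5, 8, -5, 0, 0, 0], [-1.5, 8, -5, 0, 0, 0], [-1.5, 8, -5, 0, 0, 0], [-1.5, 8, -5, 0, 0, 0]]], grip=0.55)

```text
time_s: 22.25
ee_pos: [0.6305, -0.0637, 0.2011]
eef_rot: [3.142, 0.0, 0.025]
force: [1.6, -0.0, -0.2]
grip_width: 0.0498
grip_force: 0.0
```

>>> step_arm(plan=[[[0, 3, 0, 0, 0, 0], [0, 3, 0, 0, 0, 0], [0, 3, 0, 0, 0, 0], [0, 3, 0, 0, 0, 0], [0, 3, 0, 0, 0, 0]]])

```text
time_s: 22.67
ee_pos: [0.6332, -0.1519, 0.201]
eef_rot: [-3.141, 0.001, 0.023]
force: [-0.0, 0.7, -0.9]
grip_width: 0.0513
grip_force: 0.0
```

```bash
python3 - <<'E'
from h import *
c=cam('wrist');print(pose()[:3,3]); im=snap('wrist','b2.png'); capz(c,im); go([.45,-.30,.28],0)
E
```

```text
[ 0.6331965  -0.15189067  0.20100016]
cap 1 (np.float64(73.28691125614192), np.float64(0.05), array([ 73. , 147.9,  11. ]))
cap 2 (np.float64(0.2325429664779538), np.float64(0.05950000000000001), array([ 73. , 147.9,  11. ]))
cap 3 (np.float64(0.10286626112725394), np.float64(0.07600000000000003), array([148.4, 150.6,  11.8]))
cap 4 (np.float64(0.19323037912739982), np.float64(0.07850000000000003), array([233. , 151. ,  12.3]))
MOVE [-6.24, 4.81, -2.62] [-0.0, 0.0, 0.24] rows 6.0
```

>>> step_arm(plan=[[[-6.2, 4.8, -2.6, 0, 0, 0.24], [-6.2, 4.8, -2.6, 0, 0, 0.24], [-6.2, 4.8, -2.6, 0, 0, 0.24], [-6.2, 4.8, -2.6, 0, 0, 0.24], [-6.2, 4.8, -2.6, 0, 0, 0.24], [-6.2, 4.8, -2.6, 0, 0, 0.24], [-6.2, 4.8, -2.6, 0, 0, 0.24], [-6.2, 4.8, -2.6, 0, 0, 0.24]]])

```text
time_s: 23.38
ee_pos: [0.4506, -0.3004, 0.2807]
eef_rot: [3.141, -0.002, -0.002]
force: [-0.2, 0.5, 0.5]
grip_width: 0.0517
grip_force: 0.0
```

```bash
python3 - <<'E'
from h import *
c=cam('wrist');print(pose()[:3,3]); im=snap('wrist','w6.png'); ims=[]
for d in ctrl.place_of('carrier_1','wrist'):
    if d['confidence']<.3: continue
    u,v=map(int,d['at']); col=im[max(0,v-12):v+12,max(0,u-12):u+12].reshape(-1,3).astype(int).mean(0); o=onplane(c,d['at'],0)
    print(d['at'],round(d['confidence'],2),np.round(o,3),'r-b',col[0]-col[2])
    if col[0]-col[2]<15:
        p,f=fit2(c,im,d['at']); n=f'o6_{len(ims)}.png'; overlay(c,im,p,n,d['at'],r=60,k=3); a=cv2.imread('pics/'+n); ims.append(cv2.resize(a,(360,360)))
        go([f[0],f[1],.1],p[2])
cv2.imwrite('pics/o6.png',np.hstack(ims[:2]))
E
```

```text
[ 0.45064289 -0.30035054  0.28065604]
[225.3, 172.2] 0.89 [ 0.426 -0.259  0.   ] r-b -4.060763888888886
pose [ 0.4274 -0.2662 -0.0811] iou 0.932 fin [ 0.3855 -0.2628]
MOVE [-2.2, -1.21, 5.98] [-0.0, 0.0, 0.78] rows 5.0
[324.5, 79.3] 0.68 [ 0.551 -0.392  0.   ] r-b -3.571180555555557
pose [ 0.5533 -0.3942 -2.5715] iou 0.869 fin [ 0.5886 -0.3715]
MOVE [4.57, 2.42, 5.98] [-0.0, 0.01, 24.56] rows 21.0
[312.3, 247.5] 0.68 [ 0.309 -0.387  0.   ] r-b 9.486111111111114
pose [ 0.2529 -0.4094 -2.648 ] iou 0.74 fin [ 0.2899 -0.3895]
MOVE [-5.39, 3.01, 5.98] [0.0, 0.01, 25.29] rows 22.0
```

View pics/o6.png

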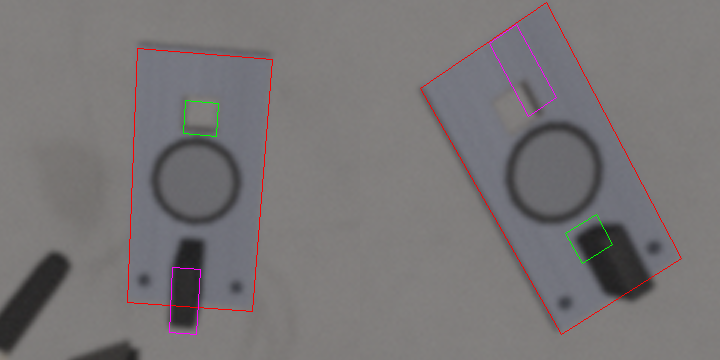

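Both grey carriers show. The left fit is good, with the fin at crop (186,290). The right one is fitted half a turn wrong, so I'll redo it later. I'll grasp the left one.

>>> step_arm(plan=[[[-2.17, -1.21, 5.9, 0, 0, 0.78], [-2.17, -1.21, 5.9, 0, 0, 0.78], [-2.17, -1.21, 5.9, 0, 0, 0.78], [-2.17, -1.21, 5.9, 0, 0, 0.78], [-2.17, -1.21, 5.9, 0, 0, 0.78], [-2.17, -1.21, 5.9, 0, 0, 0.78], [-2.17, -1.21, 5.9, 0, 0, 0.78]]], grip=0.5)

```text
time_s: 24.07
ee_pos: [0.3865, -0.2633, 0.1026]
eef_rot: [-3.141, 0.001, -0.081]
force: [0.9, -0.7, 0.6]
grip_width: 0.0471
grip_force: 0.0
```

```bash
python3 - <<'E'
from h import *
print(pose()[:3,3]);go([.3865,-.263,.0165],-.083)
E
```

```text
[ 0.38649013 -0.26327041  0.10258781]
MOVE [0.0, -0.01, 2.87] [-0.01, 0.01, 0.02] rows 3.0
```

>>> step_arm(plan=[[[0, 0, 1.4, 0, 0, 0], [0, 0, 2.4, 0, 0, 0], [0, 0, 2.87, 0, 0, 0], [0, 0, 2.87, 0, 0, 0], [0, 0, 2.87, 0, 0, 0]]])

```text
time_s: 24.48
ee_pos: [0.3873, -0.2647, 0.0179]
eef_rot: [3.141, -0.001, -0.082]
force: [0.5, -0.1, 0.2]
grip_width: 0.0471
grip_force: 0.0
```

>>> step_arm(plan=[[[0, 0, 0, 0, 0, 0], [0, 0, 0, 0, 0, 0], [0, 0, 0, 0, 0, 0], [0, 0, 0, 0, 0, 0], [0, 0, 0, 0, 0, 0], [0, 0, 0, 0, 0, 0], [0, 0, 0, 0, 0, 0]]], grip=0)

```text
time_s: 25.07
ee_pos: [0.3859, -0.2643, 0.0169]
eef_rot: [3.141, -0.0, -0.083]
force: [-0.1, 0.8, 5.9]
grip_width: 0.0118
grip_force: 45.0
```

>>> step_arm(plan=[[[0, 0, -0.4, 0, 0, 0], [0, 0, -1, 0, 0, 0], [0, 0, -1, 0, 0, 0], [0, 0, -1, 0, 0, 0]]])

```text
time_s: 25.4
ee_pos: [0.386, -0.2644, 0.0467]
eef_rot: [3.141, -0.001, -0.083]
force: [-0.7, -0.6, -2.3]
grip_width: 0.0115
grip_force: 44.9
```

```bash
cat >> h.py <<'E'
def pre(k,T=None):
    d=np.array([np.cos(PSI),np.sin(PSI)]); fin=CAPS[k-1]-.073*d; q=fin-.125*d; print('final fin',fin,'pre',q); return fin,q
E
python3 - <<'E'
from h import *
print(pose()[:3,3]); f,q=pre(3); go([*q,pose()[2,3]],PSI)
E
```

```text
[ 0.38595981 -0.26441432  0.04667665]
final fin [ 0.58952033 -0.05502264] pre [ 0.46455514 -0.05797237]
MOVE [2.04, -7.07, -0.0] [0.01, -0.01, -1.02] rows 6.0
```

>>> step_arm(plan=[[[2.04, -7.07, 0, 0, 0, -1.02], [2.04, -7.07, 0, 0, 0, -1.02], [2.04, -7.07, 0, 0, 0, -1.02], [2.04, -7.07, 0, 0, 0, -1.02], [2.04, -7.07, 0, 0, 0, -1.02], [2.04, -7.07, 0, 0, 0, -1.02], [2.04, -7.07, 0, 0, 0, -1.02], [2.04, -7.07, 0, 0, 0, -1.02]]])

```text
time_s: 26.07
ee_pos: [0.4638, -0.0575, 0.0456]
eef_rot: [-3.141, 0.002, 0.026]
force: [0.1, 0.2, -1.3]
grip_width: 0.0119
grip_force: 44.9
```

```bash
cat >> h.py <<'E'
def held(f):
    T=pose(); o=ctrl.get_obs(); c=cam('wrist'); im=snap('wrist',f); h=T[2,3]-.0166
    t=lambda x,y:proj(c,(T@np.array([x,-y,T[2,3]-h-.01,1]))[:3])
    A=cv2.bilateralFilter(im,7,25,5).astype(int); m=((A[...,2]-A[...,0])>6).astype(np.uint8); m[:,:150]=0;m[:,360:]=0;m[280:]=0
    m=cv2.morphologyEx(m,cv2.MORPH_OPEN,np.ones((3,3))); n,l,st,ce=cv2.connectedComponentsWithStats(m); i=1+st[1:,4].argmax()
    ys,xs=np.nonzero(l==i); print('pred',t(.102,.03),t(.102,-.03),'back',t(-.018,.03),t(-.018,-.03),'box',st[i])
    for r in (70,100,180,230): k=xs[ys==r]; print(r,k.min() if len(k) else 0,k.max() if len(k) else 0)
    print('grip',o['grip_force'],o['eef_rot'])
E
python3 - <<'E'
from h import *
print(pose()[:3,3]); held('c2.png'); f,q=pre(3); go([*q,.019],PSI)
E
```

```text
[ 0.46378329 -0.05754692  0.04555134]
pred [196.41924743  53.45451305] [312.29210732  53.522804  ] back [205.97708162 261.88850781] [302.8120791  261.96273085] box [  199    53   112   207 13649]
70 199 310
100 201 309
180 205 306
230 207 303
grip 44.9474161863327 [-3.14137562e+00  1.54935411e-03  2.56868827e-02]
final fin [ 0.58952033 -0.05502264] pre [ 0.46455514 -0.05797237]
MOVE [0.03, -0.01, 0.89] [-0.0, 0.01, 0.01] rows 1.0
```

>>> step_arm(plan=[[[0.03, 0, 0.5, 0, 0, 0], [0.03, 0, 0.88, 0, 0, 0], [0.03, 0, 0.88, 0, 0, 0], [0.03, 0, 0.88, 0, 0, 0], [1, 0, 0.9, 0, 0, 0], [1, 0, 0.9, 0, 0, 0]]])

```text
time_s: 26.62
ee_pos: [0.4975, -0.0582, 0.0208]
eef_rot: [3.141, -0.004, 0.023]
force: [1.8, 0.3, -1.4]
grip_width: 0.0118
grip_force: 44.9
```

>>> step_arm(plan=[[[0.4, 0, 0, 0, 0, 0], [0.8, 0, 0, 0, 0, 0], [1.2, 0, 0, 0, 0, 0], [1.6, 0, 0, 0, 0, 0], [2, 0, 0, 0, 0, 0], [2.4, 0, 0, 0, 0, 0], [2.7, 0, 0, 0, 0, 0], [2.9, 0, 0, 0, 0, 0]]])

```text
time_s: 27.28
ee_pos: [0.582, -0.0558, 0.0202]
eef_rot: [3.141, -0.001, 0.023]
force: [-0.5, -0.2, -2.0]
grip_width: 0.0118
grip_force: 44.9
```

```bash
python3 - <<'E'
from h import *
print(pose()[:3,3],ctrl.get_obs()['force'],ctrl.get_obs()['grip_force']); f,q=pre(3); go([*f,.019],PSI)
E
```

```text
[ 0.58199627 -0.055772    0.02022763] [-0.52832634 -0.19380231 -2.03115022] 44.94736433029175
final fin [ 0.58952033 -0.05502264] pre [ 0.46455514 -0.05797237]
MOVE [0.25, -0.02, 0.04] [0.0, -0.01, -0.0] rows 1.0
```

>>> step_arm(plan=[[[0.08, 0, 0.03, 0, 0, 0], [0.16, 0, 0.05, 0, 0, 0], [0.22, 0, 0.05, 0, 0, 0], [0.26, 0, 0.05, 0, 0, 0], [0.3, 0, 0.05, 0, 0, 0], [0.35, 0, 0.05, 0, 0, 0], [0.35, 0, 0.05, 0, 0, 0]]])

```text
time_s: 27.87
ee_pos: [0.5889, -0.0547, 0.0176]
eef_rot: [-3.141, 0.007, 0.024]
force: [-20.4, -0.3, 8.1]
grip_width: 0.0119
grip_force: 45.0
```

Against the stop. I'll release, rise, and press the cap.

>>> step_arm(plan=[[[-0.08, 0, 0, 0, 0, 0], [-0.08, 0, 0, 0, 0, 0], [-0.08, 0, 0, 0, 0, 0], [-0.08, 0, 0, 0, 0, 0], [-0.08, 0, -1.4, 0, 0, 0], [-0.08, 0, -2.8, 0, 0, 0], [-0.08, 0, -3.3, 0, 0, 0], [-0.08, 0, -3.3, 0, 0, 0]]], grip=0.35)

```text
time_s: 28.53
ee_pos: [0.5914, -0.0552, 0.1219]
eef_rot: [3.14, -0.008, 0.024]
force: [0.5, -0.6, 0.8]
grip_width: 0.0328
grip_force: 0.0
```

>>> step_arm(plan=[[[1, 0, 0.1, 0, 0, 0], [2.4, 0, 0.1, 0, 0, 0], [2.4, 0, 0.1, 0, 0, 0], [2.4, 0, 0.1, 0, 0, 0], [2.4, 0, 0.1, 0, 0, 0], [2.4, 0, 0.8, 0, 0, 0], [2.4, 0, 1, 0, 0, 0], [2.4, 0, 1, 0, 0, 0]]], grip=0)

```text
time_s: 29.2
ee_pos: [0.6597, -0.0531, 0.0856]
eef_rot: [-3.141, 0.003, 0.024]
force: [-0.0, 0.0, -0.6]
grip_width: -0.0
grip_force: 0.0
```

```bash
python3 - <<'E'
from h import *
print(ctrl.get_obs()['force']); go([*CAPS[2],.0585],PSI)
E
```

```text
[-0.02767056  0.03523603 -0.58185247]
MOVE [0.1, 0.01, 0.9] [-0.0, 0.03, 0.0] rows 1.0
```

>>> step_arm(plan=[[[0.05, 0, 0.2, 0, 0, 0], [0.05, 0, 0.4, 0, 0, 0], [0.05, 0, 0.6, 0, 0, 0], [0.05, 0, 0.8, 0, 0, 0], [0.05, 0, 0.95, 0, 0, 0], [0.05, 0, 1.05, 0, 0, 0], [0.05, 0, 1.1, 0, 0, 0], [0.05, 0, 1.1, 0, 0, 0]]])

```text
time_s: 29.87
ee_pos: [0.6638, -0.0533, 0.0583]
eef_rot: [3.141, -0.003, 0.024]
force: [-14.8, 0.9, 36.1]
grip_width: 0.0006
grip_force: 18.3
```

>>> step_arm(plan=[[[0, 0, -5, 0, 0, 0], [0, 0, -5, 0, 0, 0], [0, 0, -5, 0, 0, 0], [0, 0, -5, 0, 0, 0], [-3, 5, -6, 0, 0, 0], [-3, 5, -6, 0, 0, 0], [-3, 5, -6, 0, 0, 0], [-3, 5, -6, 0, 0, 0]]], grip=0.55)

```text
time_s: 30.53
ee_pos: [0.5804, -0.1971, 0.232]
eef_rot: [-3.141, 0.001, 0.025]
force: [0.9, -0.9, 0.5]
grip_width: 0.0497
grip_force: 0.0
```

```bash
python3 - <<'E'
from h import *
c=cam('wrist');print(pose()[:3,3]); im=snap('wrist','b3.png'); capz(c,im); go([.51,-.34,.27],.3)
E
```

```text
[ 0.58043607 -0.19709527  0.23201553]
cap 1 None
cap 2 None
cap 3 None
cap 4 None
MOVE [-2.36, 4.52, -1.2] [0.02, -0.0, -2.67] rows 4.0
```

>>> step_arm(plan=[[[-2.4, 4.8, -1.0, 0, 0, -2.67], [-2.4, 4.8, -1.0, 0, 0, -2.67], [-2.4, 4.8, -1.0, 0, 0, -2.67], [-2.4, 4.8, -1.0, 0, 0, -2.67], [-2.4, 4.8, -1.0, 0, 0, -2.67], [-2.4, 4.8, -1.0, 0, 0, -2.67], [-2.4, 4.8, -1.0, 0, 0, -2.67]]])

```text
time_s: 31.17
ee_pos: [0.5133, -0.3412, 0.2615]
eef_rot: [-3.141, 0.0, 0.303]
force: [-0.4, 1.3, 0.8]
grip_width: 0.0518
grip_force: 0.0
```

```bash
python3 - <<'E'
from h import *
c=cam('wrist');print(pose()[:3,3]); im=snap('wrist','w7.png')
q=proj(c,[.5533,-.3942,.01]); print(q,[(d['at'],onplane(c,d['at'],0)) for d in ctrl.place_of('carrier_1','wrist')][:2])
p,f=fit2(c,im,q,y0=.57); overlay(c,im,p,'o7.png',q); go([f[0],f[1],.1],p[2])
E
```

```text
[ 0.51328343 -0.34121246  0.26154427]
[303.71108171 141.5142588 ] [([302.5, 144.2], array([ 0.54858211, -0.39565935,  0.        ])), ([243.6, 292.1], array([ 0.31079937, -0.38620835,  0.        ]))]
pose [ 0.5529 -0.3946  0.5731] iou 0.871 fin [ 0.5176 -0.4173]
MOVE [-0.65, 2.49, 5.39] [-0.01, 0.0, -2.56] rows 5.0
```

View pics/o7.png

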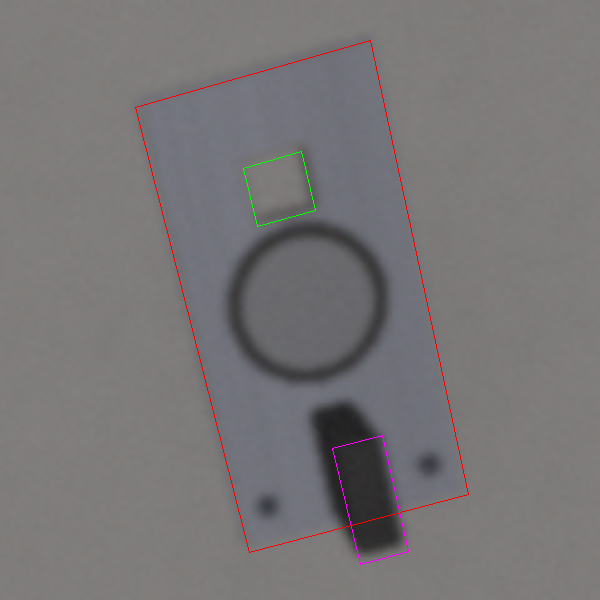

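The fit matches, with the fin top at crop (370,497). I'll grasp it.

>>> step_arm(plan=[[[-0.62, 2.47, 5.3, 0, 0, -2.56], [-0.62, 2.47, 5.3, 0, 0, -2.56], [-0.62, 2.47, 5.3, 0, 0, -2.56], [-0.62, 2.47, 5.3, 0, 0, -2.56], [-0.62, 2.47, 5.3, 0, 0, -2.56], [-0.62, 2.47, 5.3, 0, 0, -2.56], [-0.62, 2.47, 5.3, 0, 0, -2.56]]], grip=0.5)

```text
time_s: 31.85
ee_pos: [0.5185, -0.4171, 0.1048]
eef_rot: [3.141, -0.0, 0.572]
force: [0.3, 0.7, 1.4]
grip_width: 0.0471
grip_force: 0.0
```

```bash
python3 - <<'E'
from h import *
print(pose()[:3,3]);go([.5185,-.417,.0165],.573)
E
```

```text
[ 0.51852431 -0.41713112  0.10481642]
MOVE [0.0, -0.01, 2.94] [0.01, -0.0, -0.01] rows 3.0
```

>>> step_arm(plan=[[[0, 0, 1.4, 0, 0, 0], [0, 0, 2.4, 0, 0, 0], [0, 0, 2.93, 0, 0, 0], [0, 0, 2.93, 0, 0, 0], [0, 0, 2.93, 0, 0, 0]]])

```text
time_s: 32.27
ee_pos: [0.5189, -0.4177, 0.018]
eef_rot: [3.139, -0.001, 0.573]
force: [-0.0, -0.7, 0.0]
grip_width: 0.0468
grip_force: 0.0
```

>>> step_arm(plan=[[[0, 0, 0, 0, 0, 0], [0, 0, 0, 0, 0, 0], [0, 0, 0, 0, 0, 0], [0, 0, 0, 0, 0, 0], [0, 0, 0, 0, 0, 0], [0, 0, 0, 0, 0, 0], [0, 0, 0, 0, 0, 0]]], grip=0)

```text
time_s: 32.85
ee_pos: [0.5177, -0.418, 0.0157]
eef_rot: [3.141, -0.0, 0.572]
force: [-1.5, 0.4, 3.7]
grip_width: 0.012
grip_force: 45.0
```

>>> step_arm(plan=[[[0, 0, -0.4, 0, 0, 0], [0, 0, -1, 0, 0, 0], [0, 0, -1, 0, 0, 0], [0, 0, -1, 0, 0, 0]]])

```text
time_s: 33.18
ee_pos: [0.5179, -0.4182, 0.0463]
eef_rot: [3.14, -0.0, 0.572]
force: [0.5, 0.2, -1.9]
grip_width: 0.012
grip_force: 45.0
```

```bash
python3 - <<'E'
from h import *
print(pose()[:3,3]); f,q=pre(4); G=go([.46,-.30,pose()[2,3]],.20); go([*q,pose()[2,3]],PSI,G)
E
```

```text
[ 0.51794537 -0.41824307  0.04631685]
final fin [ 0.59142033 -0.13282264] pre [ 0.46645514 -0.13577237]
MOVE [0.51, -4.36, -0.01] [0.02, -0.01, 3.55] rows 4.0
MOVE [1.3, -5.32, -0.0] [0.0, -0.0, 1.68] rows 4.0
```

>>> step_arm(plan=[[[0.5, -4.4, 0, 0, 0, 3.55], [0.5, -4.4, 0, 0, 0, 3.55], [0.5, -4.4, 0, 0, 0, 3.55], [0.5, -4.4, 0, 0, 0, 3.55], [0.5, -4.4, 0, 0, 0, 3.55], [0.5, -4.4, 0, 0, 0, 3.55]]])

```text
time_s: 33.68
ee_pos: [0.4592, -0.2991, 0.0454]
eef_rot: [3.141, -0.0, 0.202]
force: [0.8, -0.6, -2.4]
grip_width: 0.0118
grip_force: 45.0
```

>>> step_arm(plan=[[[1.3, -5.3, 0, 0, 0, 1.68], [1.3, -5.3, 0, 0, 0, 1.68], [1.3, -5.3, 0, 0, 0, 1.68], [1.3, -5.3, 0, 0, 0, 1.68], [1.3, -5.3, 0, 0, 0, 1.68], [1.3, -5.3, 0, 0, 0, 1.68], [1.3, -5.3, 0, 0, 0, 1.68]]])

```text
time_s: 34.27
ee_pos: [0.4663, -0.1362, 0.0453]
eef_rot: [3.141, -0.001, 0.025]
force: [0.8, 0.8, -2.9]
grip_width: 0.0118
grip_force: 45.0
```

```bash
python3 - <<'E'
from h import *
print(pose()[:3,3]); held('c3.png'); f,q=pre(4); go([*q,.0182],PSI)
E
```

```text
[ 0.46629824 -0.13619432  0.04532134]
pred [196.41920318  53.45533976] [312.29151264  53.52344669] back [205.97725654 261.88829572] [302.81186156 261.96249066] box [  199    53   114   207 13803]
70 199 311
100 201 310
180 204 306
230 207 304
grip 44.999213218688965 [ 3.14120142e+00 -5.10419579e-04  2.46117892e-02]
final fin [ 0.59142033 -0.13282264] pre [ 0.46645514 -0.13577237]
MOVE [0.01, -0.03, 0.9] [0.0, -0.0, -0.0] rows 1.0
```

>>> step_arm(plan=[[[0, -0.02, 0.5, 0, 0, 0], [0, -0.02, 0.9, 0, 0, 0], [0, -0.02, 0.9, 0, 0, 0], [0, -0.02, 0.9, 0, 0, 0], [1, -0.02, 0.9, 0, 0, 0], [1, -0.02, 0.9, 0, 0, 0]]])

```text
time_s: 34.82
ee_pos: [0.499, -0.1351, 0.0197]
eef_rot: [3.14, -0.004, 0.023]
force: [0.2, 0.0, -1.6]
grip_width: 0.0113
grip_force: 45.0
```

>>> step_arm(plan=[[[0.4, 0, 0, 0, 0, 0], [0.8, 0, 0, 0, 0, 0], [1.2, 0, 0, 0, 0, 0], [1.6, 0, 0, 0, 0, 0], [2, 0, 0, 0, 0, 0], [2.4, 0, 0, 0, 0, 0], [2.7, 0, 0, 0, 0, 0], [2.9, 0, 0, 0, 0, 0]]])

```text
time_s: 35.48
ee_pos: [0.5834, -0.1325, 0.0191]
eef_rot: [3.141, -0.001, 0.024]
force: [-0.3, -0.7, -0.5]
grip_width: 0.0116
grip_force: 45.0
```

>>> step_arm(plan=[[[0.08, 0, 0.03, 0, 0, 0], [0.16, 0, 0.05, 0, 0, 0], [0.22, 0, 0.05, 0, 0, 0], [0.26, 0, 0.05, 0, 0, 0], [0.3, 0, 0.05, 0, 0, 0], [0.35, 0, 0.05, 0, 0, 0], [0.35, 0, 0.05, 0, 0, 0]]])

```text
time_s: 36.07
ee_pos: [0.5902, -0.1316, 0.0165]
eef_rot: [-3.141, 0.007, 0.024]
force: [-20.1, -0.3, 7.3]
grip_width: 0.0118
grip_force: 45.0
```

>>> step_arm(plan=[[[-0.08, 0, 0, 0, 0, 0], [-0.08, 0, 0, 0, 0, 0], [-0.08, 0, 0, 0, 0, 0], [-0.08, 0, 0, 0, 0, 0], [-0.08, 0, -1.4, 0, 0, 0], [-0.08, 0, -2.8, 0, 0, 0], [-0.08, 0, -3.3, 0, 0, 0], [-0.08, 0, -3.3, 0, 0, 0]]], grip=0.35)

```text
time_s: 36.73
ee_pos: [0.5926, -0.1321, 0.1208]
eef_rot: [3.139, -0.008, 0.024]
force: [0.5, 0.1, 0.7]
grip_width: 0.0331
grip_force: 0.0
```

>>> step_arm(plan=[[[1, 0, 0, 0, 0, 0], [2.45, 0, 0, 0, 0, 0], [2.45, 0, 0, 0, 0, 0], [2.45, 0, 0, 0, 0, 0], [2.45, 0, 0, 0, 0, 0], [2.45, 0, 0.8, 0, 0, 0], [2.45, 0, 0.95, 0, 0, 0], [2.45, 0, 0.95, 0, 0, 0]]], grip=0)

```text
time_s: 37.4
ee_pos: [0.6623, -0.1298, 0.0859]
eef_rot: [-3.141, 0.003, 0.024]
force: [-0.2, 0.4, 0.2]
grip_width: 0.0007
grip_force: 0.0
```

```bash
python3 - <<'E'
from h import *
print(ctrl.get_obs()['force']); go([*CAPS[3],.0585],PSI)
E
```

```text
[-0.20150134  0.44104004  0.22992414]
MOVE [0.07, 0.05, 0.91] [-0.01, 0.03, 0.0] rows 1.0
```

Press, then rise and look at the whole dock.

>>> step_arm(plan=[[[0.05, 0.03, 0.2, 0, 0, 0], [0.05, 0.03, 0.4, 0, 0, 0], [0.05, 0.03, 0.6, 0, 0, 0], [0.05, 0.03, 0.8, 0, 0, 0], [0.05, 0.03, 0.95, 0, 0, 0], [0.05, 0.03, 1.05, 0, 0, 0], [0.05, 0.03, 1.1, 0, 0, 0], [0.05, 0.03, 1.1, 0, 0, 0]]])

```text
time_s: 38.07
ee_pos: [0.6665, -0.1311, 0.0584]
eef_rot: [3.14, -0.003, 0.024]
force: [-12.5, 0.7, 33.8]
grip_width: 0.0003
grip_force: 16.6
```

>>> step_arm(plan=[[[0, 0, -5, 0, 0, 0], [0, 0, -5, 0, 0, 0], [0, 0, -5, 0, 0, 0], [0, 0, -5, 0, 0, 0], [-1.5, 0, -5.2, 0, 0, 0], [-1.5, 0, -5.2, 0, 0, 0], [-1.5, 0, -5.2, 0, 0, 0], [-1.5, 0, -5.2, 0, 0, 0]]], grip=0.55)

```text
time_s: 38.73
ee_pos: [0.6208, -0.1318, 0.2103]
eef_rot: [-3.141, -0.0, 0.024]
force: [0.3, 0.1, 0.1]
grip_width: 0.0497
grip_force: 0.0
```

```bash
python3 - <<'E'
from h import *
c=cam('wrist');print(pose()[:3,3]); im=snap('wrist','e1.png'); print(np.round(discs(im),1)); pickle.dump((c,discs(im)),open('e1.pkl','wb')); capz(c,im)
E
```

```text
[ 0.62081769 -0.13177608  0.21028069]
[[255.5 134.3  11.8]
 [176.3 134.3  11.5]
 [ 97.  134.3  11. ]
 [ 17.7 134.2  10.9]]
cap 1 (np.float64(0.15982870373324684), np.float64(0.05950000000000001), array([ 17.7, 134.2,  10.9]))
cap 2 (np.float64(0.16848198429726136), np.float64(0.05900000000000001), array([ 97. , 134.3,  11. ]))
cap 3 (np.float64(0.1685589033802617), np.float64(0.05850000000000001), array([176.3, 134.3,  11.5]))
cap 4 (np.float64(0.2740538787422125), np.float64(0.05900000000000001), array([255.5, 134.3,  11.8]))
```

>>> step_arm(plan=[[[0, -7, 0, 0, 0, 0], [0, -7, 0, 0, 0, 0], [0, -7, 0, 0, 0, 0], [0, -7, 0, 0, 0, 0], [0, -7, 0, 0, 0, 0], [0, -7, 0, 0, 0, 0], [0, -7, 0, 0, 0, 0], [0, -7, 0, 0, 0, 0]]])

```text
time_s: 39.45
ee_pos: [0.616, 0.078, 0.2098]
eef_rot: [3.141, 0.001, 0.025]
force: [0.0, -0.4, 0.5]
grip_width: 0.0516
grip_force: 0.0
```

```bash
python3 - <<'E'
from h import *
c=cam('wrist');print(pose()[:3,3]); im=snap('wrist','e2.png'); D=discs(im); print(np.round(D,1)); capz(c,im)
c1,D1=pickle.load(open('e1.pkl','rb'))
for k,P in enumerate(CAPS):
    g=[min(((np.hypot(*(proj(cc,[*P,.06])-d[:2])),d[:2]) for d in DD),default=(99,0),key=lambda t:t[0]) for cc,DD in((c1,D1),(c,D))]
    if max(g[0][0],g[1][0])<15: print('cap',k+1,np.round(tri([(c1,g[0][1]),(c,g[1][1])]),4))
s=snap('side','e3.png')[100:330,130:400][:,:,::-1]
cv2.imwrite('pics/e.png',np.hstack([cv2.resize(cv2.imread('pics/e2.png'),(440,330)),cv2.resize(s,(360,307))[:330] if 0 else cv2.resize(s,(360,330))]))
E
```

```text
[0.61598752 0.07801556 0.20976231]
[[468.9 134.9  11.1]
 [389.6 134.6  11.4]
 [310.3 134.4  11.8]
 [231.1 134.3  11.8]]
cap 1 (np.float64(0.0538945724988534), np.float64(0.06000000000000001), array([231.1, 134.3,  11.8]))
cap 2 (np.float64(0.05373293118752591), np.float64(0.05850000000000001), array([310.3, 134.4,  11.8]))
cap 3 (np.float64(0.046715690667892946), np.float64(0.05900000000000001), array([389.6, 134.6,  11.4]))
cap 4 (np.float64(0.23014379451451222), np.float64(0.05900000000000001), array([468.9, 134.9,  11.1]))
cap 1 [0.6588 0.1024 0.0593]
cap 2 [0.6606 0.0246 0.059 ]
cap 3 [ 0.6624 -0.0534  0.0587]
cap 4 [ 0.6643 -0.1314  0.0588]
```

View pics/e.png

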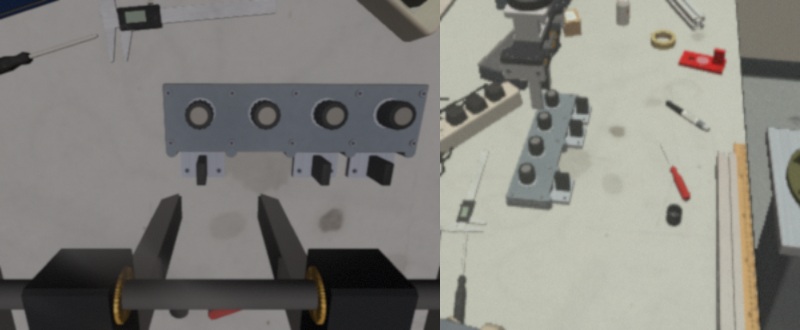

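The combined picture shows three carriers in bays 1, 3 and 4, with fins at about (202,170), (320,170) and (378,170). All four caps are down at about 59 mm. No grey carrier is left on the bench and the red look-alike is untouched.

```bash
python3 -c "
from station import ctrl
print(ctrl.hand_in())"
```

```text
the job is handed in; nothing more can be done
None
```

The job is handed in: the three carriers on the bench are in bays 1, 3 and 4 against their back stops, all four caps measure fully down at about 59 mm (empty bay 2 included), and the red look-alike was not touched.

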